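Fit the relays and fuses of a site lighting board and switch it on

ROBOT

A 6-joint arm with a two-finger parallel gripper is mounted at the origin on the work surface. World frame = base frame: x ahead of the robot, y to its left, z up, the work surface at z = 0. Lengths are in m, angles in rad, forces in N, time in s.
With the tool pointing down it reaches from about 0.35 to 0.775 m from the base axis. Payload 7.3 kg.
Tool frame: the origin (TCP) lies on the front face of the gripper's body, between the roots of the fingers; the fingertips stand ahead of it and the grasp point (between the pads) lies 47 mm ahead of it (finger_overhang is the z of the fingertips in the tool frame, in m); z points along the fingers, y is the line along which they close (so a half turn about z gives the same grasp; the last joint's range is limited). The gripper opens to 92 mm and grips with 3 to 60 N. Pads are 19 mm wide; open, the fingers measure 130 mm over their backs; the gripper's body (75 mm by 190 mm) begins 47 mm behind the grasp point.
Start: joints at [-0.146, 0.342, 1.524, -0, 1.275, -0.146], TCP at [0.525, 0, 0.292] pointing down, gripper open.
Joint ranges: [-2.53, 2.53], [-0.77, 2.02], [0.04, 2.7], [-1, 4.14], [0.28, 2.66], [-3.11, 3.11]. Speed limits (rad/s): [2.57, 2.57, 3.14, 3.14, 3.14, 3.14].

INTERFACE

Orientations are given as [roll, pitch, yaw] about the fixed x, y, z axes, in that order (R = Rz(yaw) Ry(pitch) Rx(roll)).
In Python, from cell import * gives the robot as it stands. The module is installed in compiled form; this text tells all that it offers.
- The arm moves only by the tool arm_command, never from a script. Its argument "series" is a list of rows, each an object of numbers: "x", "y", "z": the shift along the tool's x, y, z in mm; "rx", "ry", "rz": the turn, a rotation vector about the tool's x, y, z in degrees. A call has 1 to 20 rows; each row is the pose to reach, as a shift and turn from the pose commanded when the call began, along the tool's axes at that moment; what a row does not reach only later rows make up. A row lasts 1/10 s, in which the tool goes at most 50 mm and 8.59 degrees, less where a joint would pass 70% of its speed; a pose out of reach is approached as far as the arm can. A call with a gripper value outside its range is refused whole. "hand" is the finger opening in mm, from 0 to 91.8, set as the call begins (left out, the last holds). The fingers move at their own pace and stop on an object; "squeeze" is the grip in N (left out, the last holds). Time passes only in rows, so rows that repeat a pose let the fingers close. It gives the time, the measured TCP pose, the force, the opening and the grip force at its end, in the units of the state.
- observe(): the state, without advancing time (a new reading comes with each control period).
- read_camera(name): name is "scene" or "side" or "wrist"; returns a dict with "pixels" (400x640x3 uint8, blue, green, red), "K" (3x3 intrinsics, pixels), "k1" (the pictures are not rectified: a ray, as slopes to the right and down, at radius r is drawn at 1 + k1 r^2 times it, then the intrinsics apply), "rvec" (rotation vector, rad) and "tvec" (3), from world to camera coordinates, as OpenCV has them. Camera axes: x right, y down, z forward; pixel columns grow to the right and rows downward; lengths in m; the calibration is good to about 2 mm. A picture is of the moment at which its call begins. There is no depth.
- hand_in(): hands the job in; it is judged then, once.
Trained networks look in a picture, given as the dict that the camera call returned (one of the last four; its "shot" number tells which), for a name from the list of things; names that differ only in an ending like _2 or _b are one class to them, and where a whole thing is asked for, a point or a joint stands for the part that bears it (a point fixed in the world has none). Each returns a list of dicts, best first, with "confidence" (0 to 1); they miss things now and then, are a little off and sometimes report something else, mostly with a low value. They report only what shows in the picture. A call takes as long as a camera call.
- boxes_of(picture, query): "point" ([x, y, z] in m, in world coordinates, good to about 4 mm: the middle of the surface that is visible of it).
- trace(picture, query): "pixels" (400x640 bool, what is visible of it).
- mark_of(picture, query): "point" ([x, y, z] in m, in world coordinates, good to about 4 mm: a listed point, or the origin of a listed thing).
The state is a dict: "time": time; "qpos": joint angles; "qvel": joint speeds; "joint_efforts": joint torques, N m; "tool_pos": TCP position; "tool_rot": TCP orientation; "contact_force": force on the tool from outside, world axes, zero at the start; "torque": the same for the moment, N m; "opening": finger opening in m; "grip_force": force on a finger pad.
Only numpy, scipy, OpenCV 4.12 (cv2) and the standard library are available. Lean on these libraries where they do the work, as an engineer would, in place of code of your own. Each camera call takes 0.05 s, during which the arm holds its last target. There are 200 camera calls.

TASK

Fit out the temporary lighting board on the bench: first slide its black switch fully to the red end (off), and leave it off until everything is fitted. Drop each relay fully home in the socket of its own colour and swing that socket's locking lever shut over it, and stand every fuse on the bench upright, fully down in a free bore of the pale grey fuse block, in any order. Only then slide the switch to the green line (on), and leave the cup, the tape roll and the spirit level where they are.

Things in the scene. Friction and masses are not known exactly. Their poses are not given: they have to be found in the camera images.
- board: plywood base board, 310 x 520 x 10 mm, fixed flat on the bench ahead of the robot; carries the sockets, fuse block and switch. Origin: centre of its underside, z up
- relay_blue: blue relay, a box 80 (x) x 46 (y) x 60 mm tall, lowest 10 mm a grey foot 1.5 mm narrower all round, about 0.28 kg, two white strips on top; loose, standing on the table left of the board; the two relays can swap places. Origin: centre of its underside, z up. Either end may go first
- relay_orange: orange relay, a box 80 (x) x 46 (y) x 60 mm tall, lowest 10 mm a grey foot 1.5 mm narrower all round, about 0.28 kg, two white strips on top; loose, standing on the table left of the board; the two relays can swap places. Origin: centre of its underside, z up. Either end may go first
- socket_blue: blue-walled relay socket, fixed on the board; the two sockets can swap places. Origin: centre of its underside, z up. Pocket 84 (x) x 50 (y) mm centred on the origin, floor 6 mm and rim 28 mm above it, walls 8 mm; a seated relay's top is at 66 mm. The lever's steel post, 18 mm across and 69 mm tall, stands outside the pocket at x = -62 mm
- socket_orange: orange-walled relay socket, fixed on the board; the two sockets can swap places. Origin: centre of its underside, z up. Pocket 84 (x) x 50 (y) mm centred on the origin, floor 6 mm and rim 28 mm above it, walls 8 mm; a seated relay's top is at 66 mm. The lever's steel post, 18 mm across and 69 mm tall, stands outside the pocket at x = -62 mm
- lever_blue (a joint): blue socket's locking lever, turning level about the post at x = -62, y = 0 mm of that socket; rad: 0 = shut at its stop, arm along the socket's +x over the pocket; grows counter-clockwise seen from above, to 2.0; starts at 1.5 to 1.8; friction 0.06 N m, no spring. Arm 14 mm wide, 69 to 77 mm above the socket's origin: passes 3 mm over a fully seated relay, blocked by one that is not
- lever_blue_knob (a point): centre of the top of the blue socket lever's knob: an upright red knob 18 mm in diameter, 32 mm tall, standing on the arm 113 mm from the lever's axis; this point is 109 mm above the socket's origin
- lever_orange (a joint): orange socket's locking lever, turning level about the post at x = -62, y = 0 mm of that socket; rad: 0 = shut at its stop, arm along the socket's +x over the pocket; grows counter-clockwise seen from above, to 2.0; starts at 1.5 to 1.8; friction 0.06 N m, no spring. Arm 14 mm wide, 69 to 77 mm above the socket's origin: passes 3 mm over a fully seated relay, blocked by one that is not
- lever_orange_knob (a point): centre of the top of the orange socket lever's knob: an upright red knob 18 mm in diameter, 32 mm tall, standing on the arm 113 mm from the lever's axis; this point is 109 mm above the socket's origin
- fuse1: cartridge fuse, white cylinder with brass end caps, 28 mm in diameter, 80 mm tall (lowest 4 mm is 25 mm across), 0.11 kg, standing upright on the bench on the robot's right; one, two or three fuses are there, the others absent. Origin: centre of its lower end, z along its axis
- fuse2: cartridge fuse, white cylinder with brass end caps, 28 mm in diameter, 80 mm tall (lowest 4 mm is 25 mm across), 0.11 kg, standing upright on the bench on the robot's right; one, two or three fuses are there, the others absent. Origin: centre of its lower end, z along its axis
- fuse3: cartridge fuse, white cylinder with brass end caps, 28 mm in diameter, 80 mm tall (lowest 4 mm is 25 mm across), 0.11 kg, standing upright on the bench on the robot's right; one, two or three fuses are there, the others absent. Origin: centre of its lower end, z along its axis
- fuse_block: pale grey block 190 (x) x 60 (y) x 36 mm tall on the board, fixed, with three upright round bores 31 mm across, 62 mm apart along its x, 30 mm deep. Origin: centre of its underside; a bore's floor, and the foot of a fuse fully down, is 6 mm above it
- fuse_block_hole0 (a point): centre of the mouth of bore 0 (at x = -62 mm of the block), 36 mm above the block's underside; any fuse fits any bore
- fuse_block_hole1 (a point): centre of the mouth of bore 1 (at x = 0 mm of the block), 36 mm above the block's underside; any fuse fits any bore
- fuse_block_hole2 (a point): centre of the mouth of bore 2 (at x = 62 mm of the block), 36 mm above the block's underside; any fuse fits any bore
- switch (a joint): slide switch grip; value in m from 0 (the red end of its track, off) to 0.120 (the yellow end); grows along the +y of switch_base; the green line is at 0.070; starts near the yellow end; moves with about 2 N of friction, stays where left
- switch_grip (a point): centre of the top of the black switch grip: 24 mm (across the track) x 18 mm (along the track), standing 44 mm above the track's top; a thin white line across its top
- switch_base: grey switch track on the board nearest the robot, fixed, 44 (x) x 180 (y) x 18 mm tall, red patch at its -y end, yellow patch at its +y end. Origin: centre of its underside; the track runs along y
- green_line (a point): middle of the green line across the track, on the track's top face; the switch is on when the grip's centre is over it
- cup: bystander: black cup, 80 mm across, 95 mm tall, loose. Origin: centre of its underside
- tape_roll: bystander: yellow roll, 100 mm across, 48 mm tall, lying flat, loose. Origin: centre of its underside
- spirit_level: bystander: yellow spirit level 400 mm long (y) x 24 x 50 mm tall, loose, beyond the board. Origin: centre of its underside

How it is judged:
By the outcome, as a careful person would: the job done as asked, in the order asked, and still so for the second after the job is handed in, with the robot touching nothing.
Of fuse1, fuse2, fuse3 only 1 to 3 are there at a start; the rules pass over those that are not, and their reading is None.
At some moment in a run one of relay_blue, relay_orange may be knocked a few centimetres aside while the robot is not near it.
It also fails if it takes over 210 s, if anything falls off the work surface, if the arm or the gripper's body presses on something with over 40 N, if the wrist force passes 120 N, or if a joint passes its speed limit or range.

## Working session

There is one attempt and no reset: what is moved stays moved. The work goes in short steps, Python scripts to look and compute and a tool call to move; the robot and the scene stay as the last step left them, time stands still between calls to the robot, and variables do not carry over. Pictures are saved under pics/ and viewed, at most 14 in all, crops included, and the job is handed in when it is done.

Besides the shell and the picture viewer there is one more tool, called after "Request:" as name([rows], argument=value, ...), one row to a line, values as JSON. arm_command: Moves the arm, as the interface text tells. Its arguments: {"type":"object","properties":{"series":{"type":"array"},"hand":{"type":"number"},"squeeze":{"type":"number"}},"required":["series"]}

```bash
mkdir -p pics
cat > h.py <<'E'
from cell import *
import numpy as np, cv2
from scipy.spatial.transform import Rotation as R
def marks(cam,names,p=None):
    p=p or read_camera(cam); out={}
    for n in names:
        try: r=mark_of(p,n)
        except Exception as e: print(n,e); continue
        out[n]=[(np.round(np.array(d["point"])*1000).astype(int).tolist(),round(d["confidence"],2)) for d in r[:3]]
        print(cam,n,out[n])
    return p
def save(p,n): cv2.imwrite("pics/"+n,p["pixels"])
def ray(p,uv):
    K=p["K"];d=np.array([(uv[0]-K[0,2])/K[0,0],(uv[1]-K[1,2])/K[1,1]]);u=d.copy()
    for _ in range(20): u=d/(1+p["k1"]*(u@u))
    Rm=cv2.Rodrigues(np.array(p["rvec"],float))[0];t=np.array(p["tvec"],float).ravel()
    return -Rm.T@t, Rm.T@np.array([u[0],u[1],1])
def atz(p,uv,z):
    c,d=ray(p,uv); return c+d*(z-c[2])/d[2]
def proj(p,X):
    Rm=cv2.Rodrigues(np.array(p["rvec"],float))[0];c=Rm@np.array(X,float)+np.array(p["tvec"],float).ravel()
    u=c[:2]/c[2];u=u*(1+p["k1"]*(u@u));return np.array([p["K"][0][0]*u[0]+p["K"][0][2],p["K"][1][1]*u[1]+p["K"][1][2]])
def st():
    s=observe();print("t",round(s["time"],2),"pos",np.round(np.array(s["tool_pos"])*1000,1),"rot",np.round(np.degrees(s["tool_rot"]),1),"F",np.round(s["contact_force"],1),"open",round(s["opening"]*1000,1),"grip",round(s["grip_force"],1));return s
E
python3 - <<'E'
from h import *
s=st();print(s)
N="relay_blue relay_orange socket_blue socket_orange lever_blue_knob lever_orange_knob fuse1 fuse_block fuse_block_hole0 fuse_block_hole1 fuse_block_hole2 switch_grip switch_base green_line cup tape_roll spirit_level".split()
for c in("scene","side","wrist"):
    p=marks(c,N);save(p,c+"0.png");print(st()["time"])
E
```

```text
t 0.0 pos [524.7   0.  291.5] rot [-179.9   -0.    90. ] F [-0.1 -0.4 -0. ] open 92.1 grip 0.0
{'time': 0.0, 'qpos': array([-1.46028509e-01,  3.42705288e-01,  1.52504232e+00, -5.06438857e-05,
        1.27539205e+00, -1.45989225e-01]), 'qvel': array([-1.28708512e-03, -5.28197336e-04,  1.28307813e-03, -1.73944329e-03,
       -5.20270406e-04, -2.97983555e-05]), 'joint_efforts': array([ 7.61924657e-04, -4.31245601e+01, -2.44219762e+01,  7.17750052e-02,
        5.59406646e-02, -1.04314388e-04]), 'tool_pos': array([5.24681072e-01, 4.18288057e-05, 2.91545105e-01]), 'tool_rot': array([-3.14005506e+00, -1.77132194e-04,  1.57077169e+00]), 'contact_force': array([-0.11058027, -0.42831403, -0.02991138]), 'torque': array([ 0.01447953, -0.02421325,  0.05622595]), 'grip_force': 0.0, 'opening': 0.09214861094178109}
scene relay_blue [([444, 376, -3], 0.67)]
scene relay_orange [([554, 385, 1], 0.8)]
scene socket_blue [([614, -88, 10], 0.66), ([517, 17, 119], 0.26)]
scene socket_orange [([609, 100, 14], 0.91), ([448, -15, 30], 0.62), ([616, -224, 41], 0.54)]
scene lever_blue_knob [([518, 18, 118], 0.81
[... 2330 characters left out ...]
 -223, 8], 0.38)]
wrist fuse_block [([552, -225, 10], 0.68)]
wrist fuse_block_hole0 [([612, -226, 41], 0.89), ([488, -222, 43], 0.88), ([550, -224, 49], 0.58)]
wrist fuse_block_hole1 [([612, -226, 41], 0.89), ([488, -222, 43], 0.88), ([550, -224, 49], 0.58)]
wrist fuse_block_hole2 [([612, -226, 41], 0.89), ([488, -222, 43], 0.88), ([550, -224, 49], 0.58)]
wrist switch_grip [([442, 14, 76], 0.61), ([796, -79, 3], 0.55)]
wrist switch_base [([523, 17, 119], 0.26)]
wrist green_line [([450, -12, 31], 0.86), ([489, -222, 44], 0.2)]
wrist cup []
wrist tape_roll []
wrist spirit_level [([795, -76, -3], 0.64)]
t 2.7 pos [525.    0.  292.3] rot [180.   0.  90.] F [ 0.2 -0.5 -0.4] open 91.7 grip 0.0
2.7
```

View images.

View pics/scene0.png

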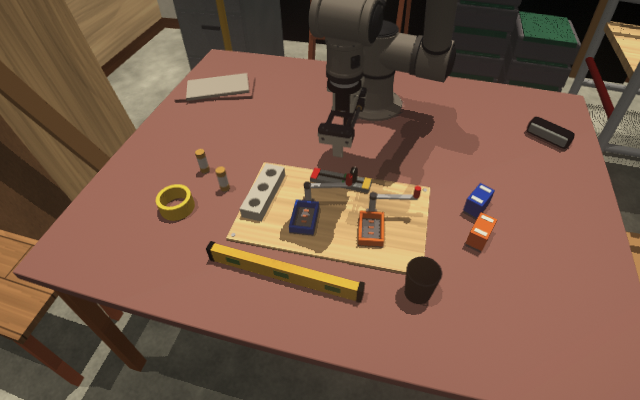

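View pics/wrist0.png

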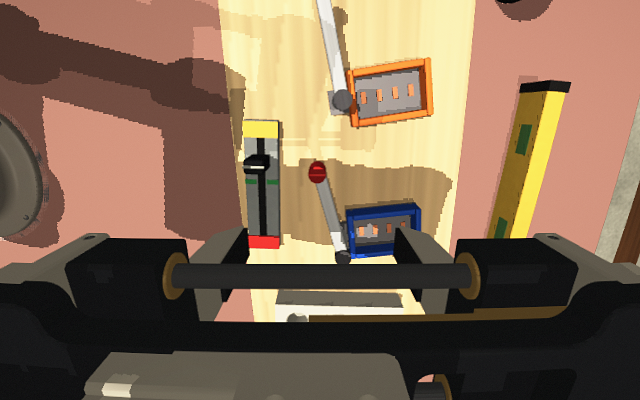

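```bash
cat >> h.py <<'E'
def rect(p,n,z):
    r=trace(p,n)
    if not r: print(n,"none");return
    m=r[0]["pixels"].astype(np.uint8);v,u=np.nonzero(m-cv2.erode(m,np.ones((3,3),np.uint8)))
    P=np.array([atz(p,(a,b),z)[:2] for a,b in zip(u,v)])*1000
    c,sz,a=cv2.minAreaRect(P.astype(np.float32));print(n,"conf",round(r[0]["confidence"],2),"c",np.round(c,1),"size",np.round(sz,1),"ang",round(a,1),"bbox",u.min(),u.max(),v.min(),v.max())
    return P
E
python3 - <<'E'
from h import *
p=read_camera("wrist")
rect(p,"socket_blue",.038);rect(p,"socket_orange",.038);rect(p,"switch_base",.028);rect(p,"fuse_block",.046);rect(p,"switch_grip",.072)
# hand-picked corners
for uv,z in [((346,76),.038),((425,58),.038),((434,112),.038),((353,127),.038),((342,100),.079),((345,257),.079),((317,166),.119),((243,121),.028),((279,120),.028),((281,248),.028),((248,249),.028),((256,159),.072),((248,182),.028),((279,182),.028)]:
    print(uv,np.round(atz(p,uv,z)*1000))
s=read_camera("scene");rect(s,"relay_blue",.06);rect(s,"relay_orange",.06)
for n in("relay_blue","relay_orange"):
    m=trace(s,n)
    if m:
        v,u=np.nonzero(m[0]["pixels"]);cu,cv=int(u.mean()),int(v.mean());cv2.imwrite(f"pics/{n}_s.png",cv2.resize(s["pixels"][cv-30:cv+30,cu-40:cu+40],None,fx=8,fy=8,interpolation=2));print(n,cu-40,cv-30)
E
```

```text
socket_blue conf 0.95 c [589.3 -42.5] size [129.8 156.5] ang 16.2 bbox 309 420 161 262
socket_orange conf 0.67 c [590.3 135.4] size [124.1 142.2] ang 7.8 bbox 316 432 0 125
switch_base conf 0.62 c [446.1 -20.1] size [179.2  49.7] ang 88.8 bbox 242 280 119 248
fuse_block conf 0.9 c [ 553.1 -196. ] size [ 55.1 191.1] ang 88.6 bbox 275 404 290 321
switch_grip conf 0.75 c [450.3  21.2] size [22.  31.3] ang 90.0 bbox 242 269 154 173
(346, 76) [554. 119.  38.]
(425, 58) [645. 139.  38.]
(434, 112) [662.  79.  38.]
(353, 127) [564.  60.  38.]
(342, 100) [547.  90.  79.]
(345, 257) [555. -95.  79.]
(317, 166) [522.  28. 119.]
(243, 121) [428.  67.  28.]
(279, 120) [473.  68.  28.]
(281, 248) [ 468. -109.   28.]
(248, 249) [ 421. -111.   28.]
(256, 159) [451.  27.  72.]
(248, 182) [428. -12.  28.]
(279, 182) [470. -12.  28.]
relay_blue conf 0.61 c [580.8 377.3] size [ 45.5 125.9] ang 70.4 bbox 466 495 214 251
relay_orange conf 0.75 c [579.4 376.7] size [ 45.4 122.7] ang 70.4 bbox 466 495 214 250
relay_blue 440 202
relay_orange 440 201
```

Request:
arm_command([
  {"x": 17, "y": -79, "z": 70, "rz": 90},
  {"x": 17, "y": -79, "z": 70, "rz": 90},
  {"x": 17, "y": -79, "z": 70, "rz": 90},
  {"x": 17, "y": -79, "z": 70, "rz": 90},
  {"x": 17, "y": -79, "z": 70, "rz": 90},
  {"x": 17, "y": -79, "z": 70, "rz": 90},
  {"x": 17, "y": -79, "z": 70, "rz": 90},
  {"x": 17, "y": -79, "z": 70, "rz": 90},
  {"x": 17, "y": -79, "z": 70, "rz": 90},
  {"x": 17, "y": -79, "z": 70, "rz": 90},
  {"x": 17, "y": -79, "z": 70, "rz": 90},
  {"x": 17, "y": -79, "z": 70, "rz": 90},
], hand=70)

```text
invalid input
```

Run:
```python
from h import *
import cell
print([n for n in dir(cell) if not n.startswith('_')], getattr(cell,'finger_overhang',None))
s=st();p=marks("wrist",["switch_grip","switch_base","green_line","socket_blue","lever_blue_knob"]);save(p,"w1.png");st()
print(np.round(s["qpos"],2))
```

```text
['IKError', 'boxes_of', 'finger_overhang', 'hand_in', 'mark_of', 'observe', 'read_camera', 'trace'] 0.0655
t 3.25 pos [525.   -0.  292.2] rot [180.   0.  90.] F [ 0.9 -1.2  0.1] open 91.9 grip 0.0
wrist switch_grip [([441, 16, 76], 0.82)]
wrist switch_base [([446, -23, 8], 0.78), ([442, 15, 76], 0.38)]
wrist green_line [([452, -12, 30], 0.6)]
wrist socket_blue [([615, -82, 7], 0.75)]
wrist lever_blue_knob [([523, 17, 116], 0.98), ([548, -225, 7], 0.64), ([614, -224, 45], 0.32)]
t 3.55 pos [525.    0.  292.2] rot [180.  -0.  90.] F [-0.3  0.5 -0.6] open 91.6 grip 0.0
[-0.15  0.34  1.52  0.    1.28 -0.15]
```

View pics/w1.png

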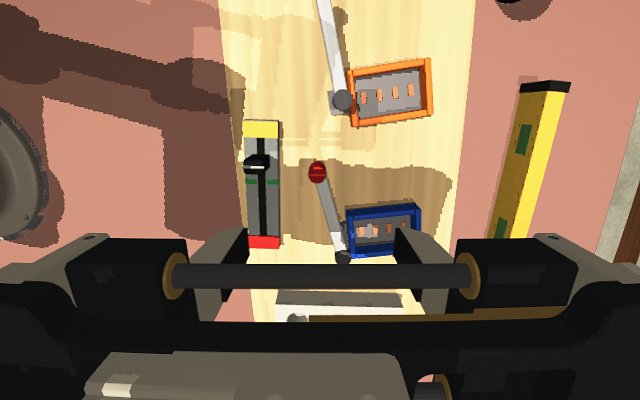

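The move was refused, so the picture matches the first wrist view. I'll send the same move again with all six numbers in every row.

Request:
arm_command([
  {"x": 17, "y": -79, "z": 70, "rx": 0, "ry": 0, "rz": 90},
  {"x": 17, "y": -79, "z": 70, "rx": 0, "ry": 0, "rz": 90},
  {"x": 17, "y": -79, "z": 70, "rx": 0, "ry": 0, "rz": 90},
  {"x": 17, "y": -79, "z": 70, "rx": 0, "ry": 0, "rz": 90},
  {"x": 17, "y": -79, "z": 70, "rx": 0, "ry": 0, "rz": 90},
  {"x": 17, "y": -79, "z": 70, "rx": 0, "ry": 0, "rz": 90},
  {"x": 17, "y": -79, "z": 70, "rx": 0, "ry": 0, "rz": 90},
  {"x": 17, "y": -79, "z": 70, "rx": 0, "ry": 0, "rz": 90},
  {"x": 17, "y": -79, "z": 70, "rx": 0, "ry": 0, "rz": 90},
  {"x": 17, "y": -79, "z": 70, "rx": 0, "ry": 0, "rz": 90},
  {"x": 17, "y": -79, "z": 70, "rx": 0, "ry": 0, "rz": 90},
  {"x": 17, "y": -79, "z": 70, "rx": 0, "ry": 0, "rz": 90},
], hand=70)

```text
time: 4.75
tool_pos: [0.4461, 0.017, 0.2223]
tool_rot: [3.142, -0.0, -0.0]
contact_force: [-0.3, -0.4, 0.7]
opening: 0.07
grip_force: 0.0
```

Request:
arm_command([
  {"x": 0, "y": 0, "z": 50, "rx": 0, "ry": 0, "rz": 0},
  {"x": 0, "y": 0, "z": 90, "rx": 0, "ry": 0, "rz": 0},
  {"x": 0, "y": 0, "z": 118, "rx": 0, "ry": 0, "rz": 0},
  {"x": 0, "y": 0, "z": 118, "rx": 0, "ry": 0, "rz": 0},
], hand=70)

```text
time: 5.15
tool_pos: [0.444, 0.0172, 0.1014]
tool_rot: [-3.141, 0.007, 0.002]
contact_force: [0.9, 0.9, 0.5]
opening: 0.07
grip_force: 0.0
```

Request:
arm_command([
  {"x": 0, "y": 0, "z": 0, "rx": 0, "ry": 0, "rz": 0},
  {"x": 0, "y": 0, "z": 0, "rx": 0, "ry": 0, "rz": 0},
  {"x": 0, "y": 0, "z": 0, "rx": 0, "ry": 0, "rz": 0},
  {"x": 0, "y": 0, "z": 0, "rx": 0, "ry": 0, "rz": 0},
  {"x": 0, "y": 0, "z": 0, "rx": 0, "ry": 0, "rz": 0},
  {"x": 0, "y": 0, "z": 0, "rx": 0, "ry": 0, "rz": 0},
  {"x": 0, "y": 0, "z": 0, "rx": 0, "ry": 0, "rz": 0},
  {"x": 0, "y": 0, "z": 0, "rx": 0, "ry": 0, "rz": 0},
], hand=5, squeeze=8)

```text
time: 5.95
tool_pos: [0.4461, 0.017, 0.1044]
tool_rot: [-3.142, -0.0, -0.0]
contact_force: [-0.6, -0.2, 2.3]
opening: 0.0182
grip_force: 8.0
```

Request:
arm_command([
  {"x": -0.6, "y": 20, "z": 0, "rx": 0, "ry": 0, "rz": 0},
  {"x": -1.2, "y": 40, "z": 0, "rx": 0, "ry": 0, "rz": 0},
  {"x": -1.8, "y": 60, "z": 0, "rx": 0, "ry": 0, "rz": 0},
  {"x": -2.4, "y": 80, "z": 0, "rx": 0, "ry": 0, "rz": 0},
  {"x": -2.7, "y": 90, "z": 0, "rx": 0, "ry": 0, "rz": 0},
  {"x": -2.8, "y": 93, "z": 0, "rx": 0, "ry": 0, "rz": 0},
  {"x": -2.8, "y": 95, "z": 0, "rx": 0, "ry": 0, "rz": 0},
  {"x": -2.8, "y": 95, "z": 0, "rx": 0, "ry": 0, "rz": 0},
])

```text
time: 6.75
tool_pos: [0.4431, -0.0778, 0.1043]
tool_rot: [3.141, 0.0, 0.0]
contact_force: [-2.7, -2.1, 5.2]
opening: 0.0182
grip_force: 8.0
```

Request:
arm_command([
  {"x": 0, "y": 1, "z": 0, "rx": 0, "ry": 0, "rz": 0},
  {"x": 0, "y": 2, "z": 0, "rx": 0, "ry": 0, "rz": 0},
  {"x": 0, "y": 3, "z": 0, "rx": 0, "ry": 0, "rz": 0},
  {"x": 0, "y": 3, "z": 0, "rx": 0, "ry": 0, "rz": 0},
])

```text
time: 7.15
tool_pos: [0.443, -0.0803, 0.1043]
tool_rot: [-3.141, 0.001, 0.001]
contact_force: [-1.8, 0.9, 6.3]
opening: 0.0184
grip_force: 8.0
```

Request:
arm_command([
  {"x": 0, "y": 2, "z": 0, "rx": 0, "ry": 0, "rz": 0},
  {"x": 0, "y": 4, "z": 0, "rx": 0, "ry": 0, "rz": 0},
  {"x": 0, "y": 4, "z": 0, "rx": 0, "ry": 0, "rz": 0},
])

```text
time: 7.45
tool_pos: [0.4429, -0.0823, 0.1043]
tool_rot: [-3.138, 0.001, -0.001]
contact_force: [0.4, 16.9, 8.3]
opening: 0.0203
grip_force: 8.0
```

Request:
arm_command([
  {"x": 0, "y": -3, "z": 0, "rx": 0, "ry": 0, "rz": 0},
  {"x": 0, "y": -3, "z": 0, "rx": 0, "ry": 0, "rz": 0},
  {"x": 0, "y": -3, "z": 0, "rx": 0, "ry": 0, "rz": 0},
  {"x": 0, "y": -3, "z": -50, "rx": 0, "ry": 0, "rz": 0},
  {"x": 0, "y": -3, "z": -100, "rx": 0, "ry": 0, "rz": 0},
  {"x": 0, "y": -3, "z": -150, "rx": 0, "ry": 0, "rz": 0},
  {"x": -5, "y": -53, "z": -196, "rx": 0, "ry": 0, "rz": 0},
  {"x": -23, "y": -463, "z": -196, "rx": 0, "ry": 0, "rz": 0},
  {"x": -23, "y": -463, "z": -196, "rx": 0, "ry": 0, "rz": 0},
  {"x": -23, "y": -463, "z": -196, "rx": 0, "ry": 0, "rz": 0},
  {"x": -23, "y": -463, "z": -196, "rx": 0, "ry": 0, "rz": 0},
  {"x": -23, "y": -463, "z": -196, "rx": 0, "ry": 0, "rz": 0},
  {"x": -23, "y": -463, "z": -196, "rx": 0, "ry": 0, "rz": 0},
  {"x": -23, "y": -463, "z": -196, "rx": 0, "ry": 0, "rz": 0},
  {"x": -23, "y": -463, "z": -196, "rx": 0, "ry": 0, "rz": 0},
  {"x": -23, "y": -463, "z": -196, "rx": 0, "ry": 0, "rz": 0},
  {"x": -23, "y": -463, "z": -196, "rx": 0, "ry": 0, "rz": 0},
  {"x": -23, "y": -463, "z": -196, "rx": 0, "ry": 0, "rz": 0},
], hand=85)

```text
time: 9.25
tool_pos: [0.42, 0.3779, 0.2996]
tool_rot: [3.14, 0.001, 0.001]
contact_force: [-0.5, -0.7, -0.5]
opening: 0.0849
grip_force: 0.0
```

```bash
cat >> h.py <<'E'
def top(p,n,z):
    """pixels of the thing's colour near the top face -> rectangle at height z, via largest colour contour"""
    r=trace(p,n)
    if not r: print(n,"none"); return
    return r[0]["pixels"]
E
python3 - <<'E'
from h import *
st();p=marks("wrist",["relay_blue","relay_orange"]);save(p,"w2.png")
for n in("relay_blue","relay_orange"): rect(p,n,.06)
marks("scene",["relay_blue","relay_orange","switch_grip"])
print(p["K"],p["k1"])
E
```

```text
t 9.25 pos [420.  377.9 299.6] rot [1.799e+02 0.000e+00 1.000e-01] F [-0.5 -0.7 -0.5] open 84.9 grip 0.0
wrist relay_blue []
wrist relay_orange [([550, 386, -2], 0.91)]
relay_blue conf 0.84 c [445.3 376.4] size [46.5 81.1] ang 64.2 bbox 293 352 119 193
relay_orange conf 0.78 c [554.8 383.8] size [46.4 82.3] ang 71.2 bbox 287 347 13 101
scene relay_blue [([445, 377, -2], 0.92)]
scene relay_orange [([551, 386, 0], 0.75)]
scene switch_grip [([547, -351, -1], 0.64), ([442, -84, 74], 0.55)]
[[277.05643937   0.         321.01039463]
 [  0.         277.05643937 194.71452362]
 [  0.           0.           1.        ]] -0.044583540546233126
```

View pics/w2.png

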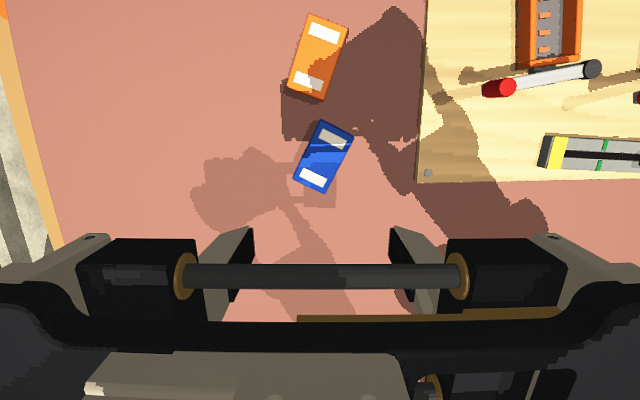

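Request:
arm_command([
  {"x": 25, "y": 1.5, "z": 50, "rx": 0, "ry": 0, "rz": 8.5},
  {"x": 25, "y": 1.5, "z": 100, "rx": 0, "ry": 0, "rz": 17},
  {"x": 25, "y": 1.5, "z": 120, "rx": 0, "ry": 0, "rz": 25.8},
  {"x": 25, "y": 1.5, "z": 140, "rx": 0, "ry": 0, "rz": 25.8},
  {"x": 25, "y": 1.5, "z": 180, "rx": 0, "ry": 0, "rz": 25.8},
  {"x": 25, "y": 1.5, "z": 200, "rx": 0, "ry": 0, "rz": 25.8},
  {"x": 25, "y": 1.5, "z": 208, "rx": 0, "ry": 0, "rz": 25.8},
  {"x": 25, "y": 1.5, "z": 208, "rx": 0, "ry": 0, "rz": 25.8},
])

```text
time: 10.5
tool_pos: [0.4451, 0.3762, 0.0915]
tool_rot: [3.14, 0.001, -0.451]
contact_force: [0.2, 0.7, 0.2]
opening: 0.0849
grip_force: 0.0
```

Request:
arm_command([
  {"x": 0, "y": 0, "z": 0, "rx": 0, "ry": 0, "rz": 0},
  {"x": 0, "y": 0, "z": 0, "rx": 0, "ry": 0, "rz": 0},
  {"x": 0, "y": 0, "z": 0, "rx": 0, "ry": 0, "rz": 0},
  {"x": 0, "y": 0, "z": 0, "rx": 0, "ry": 0, "rz": 0},
  {"x": 0, "y": 0, "z": 0, "rx": 0, "ry": 0, "rz": 0},
  {"x": 0, "y": 0, "z": 0, "rx": 0, "ry": 0, "rz": 0},
  {"x": 0, "y": 0, "z": 0, "rx": 0, "ry": 0, "rz": 0},
], hand=20, squeeze=30)

```text
time: 11.2
tool_pos: [0.4453, 0.3765, 0.0925]
tool_rot: [-3.142, -0.0, -0.45]
contact_force: [-1.1, -0.3, 4.3]
opening: 0.046
grip_force: 30.0
```

```bash
cat >> h.py <<'E'
def mv(x,y,z,yaw):
    s=st();r=s["tool_rot"];Rm=R.from_euler("xyz",r).as_matrix()
    d=Rm.T@(np.array([x,y,z])-np.array(s["tool_pos"])*1000)
    dy=-(yaw-np.degrees(r[2])); dy=(dy+180)%360-180
    print("shift",np.round(d,1),"rz",round(dy,1),"q",np.round(s["qpos"],2))
E
python3 -c "
from h import *
mv(510,-85,290,11)"
```

```text
t 11.2 pos [445.3 376.5  92.5] rot [-180.    -0.   -25.8] F [-1.1 -0.3  4.3] open 46.0 grip 30.0
shift [ 259.2  387.3 -197.4] rz -36.8 q [ 0.57  0.67  1.59 -0.    0.89  2.59]
```

Request:
arm_command([
  {"x": 0, "y": 0, "z": -40, "rx": 0, "ry": 0, "rz": 0},
  {"x": 0, "y": 0, "z": -90, "rx": 0, "ry": 0, "rz": 0},
  {"x": 0, "y": 0, "z": -140, "rx": 0, "ry": 0, "rz": 0},
  {"x": 22, "y": 32, "z": -170, "rx": 0, "ry": 0, "rz": -5},
  {"x": 43, "y": 65, "z": -197.5, "rx": 0, "ry": 0, "rz": -10},
  {"x": 65, "y": 97, "z": -197.5, "rx": 0, "ry": 0, "rz": -15},
  {"x": 86, "y": 129, "z": -197.5, "rx": 0, "ry": 0, "rz": -20},
  {"x": 108, "y": 161, "z": -197.5, "rx": 0, "ry": 0, "rz": -25},
  {"x": 130, "y": 194, "z": -197.5, "rx": 0, "ry": 0, "rz": -30},
  {"x": 152, "y": 227, "z": -197.5, "rx": 0, "ry": 0, "rz": -36.8},
  {"x": 174, "y": 260, "z": -197.5, "rx": 0, "ry": 0, "rz": -36.8},
  {"x": 196, "y": 293, "z": -197.5, "rx": 0, "ry": 0, "rz": -36.8},
  {"x": 218, "y": 325, "z": -197.5, "rx": 0, "ry": 0, "rz": -36.8},
  {"x": 240, "y": 358, "z": -197.5, "rx": 0, "ry": 0, "rz": -36.8},
  {"x": 259, "y": 387, "z": -197.5, "rx": 0, "ry": 0, "rz": -36.8},
  {"x": 259, "y": 387, "z": -197.5, "rx": 0, "ry": 0, "rz": -36.8},
  {"x": 259, "y": 387, "z": -197.5, "rx": 0, "ry": 0, "rz": -36.8},
])

```text
time: 12.9
tool_pos: [0.5096, -0.0851, 0.289]
tool_rot: [-3.14, 0.001, 0.19]
contact_force: [0.2, -0.1, -2.2]
opening: 0.0455
grip_force: 30.0
```

Run:
```python
from h import *
st();p=marks("wrist",["socket_blue","relay_blue","lever_blue_knob"]);save(p,"w3.png")
rect(p,"relay_blue",.258)
st()
```

```text
t 12.9 pos [509.6 -85.1 289. ] rot [-1.799e+02  1.000e-01  1.090e+01] F [ 0.2 -0.1 -2.2] open 45.5 grip 30.0
wrist socket_blue [([615, -80, 8], 0.98), ([488, -222, 44], 0.4)]
wrist relay_blue [([511, -85, 196], 0.95)]
wrist lever_blue_knob [([522, 17, 118], 0.91), ([612, -82, 8], 0.28)]
relay_blue conf 0.83 c [521.8 -82.7] size [77.8 44.6] ang 10.1 bbox 275 368 174 314
t 13.15 pos [509.9 -83.5 289.7] rot [-180.     0.    11.1] F [-0.8  0.7 -2.1] open 46.0 grip 30.0
```

View pics/w3.png

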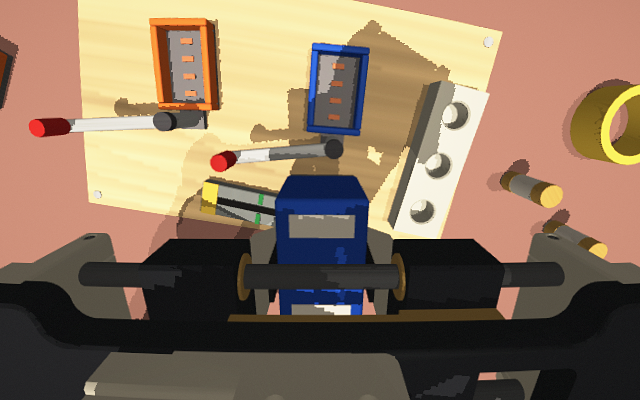

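Run:
```python
import cv2,numpy as np
a=cv2.imread("pics/w3.png")
l=cv2.resize(a[30:150,285:385],None,fx=5,fy=5,interpolation=0)
r=cv2.resize(a[165:245,255:385],None,fx=2,fy=2,interpolation=0)
o=np.zeros((600,760,3),np.uint8);o[:,:500]=l;o[:160,500:760]=r
r2=cv2.resize(a[5:125,135:235],None,fx=2.6,fy=2.6,interpolation=0);o[200:200+r2.shape[0],500:760]=r2
cv2.imwrite("pics/c3.png",o)
```

```text
(no output)
```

View pics/c3.png

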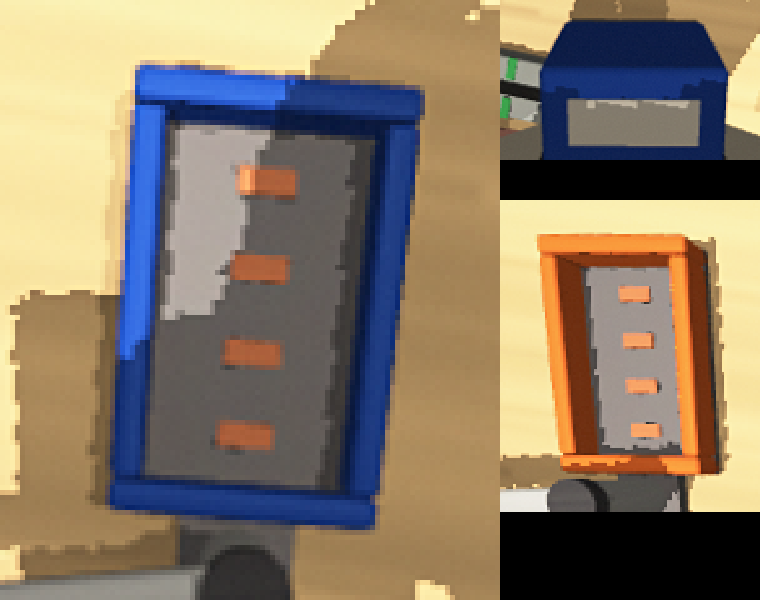

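```bash
cat >> h.py <<'E'
def fit(p,uvs,z,L,W):
    """uvs: corners; least-squares rigid fit of LxW rectangle at height z"""
    from scipy.optimize import least_squares
    P=np.array([atz(p,u,z)[:2] for u in uvs])*1000
    print("corners",np.round(P,1).tolist())
    B=np.array([[1,1],[1,-1],[-1,-1],[-1,1]])*[L/2,W/2] # front-left,front-right,back-right,back-left
    f=lambda q:(B@np.array([[np.cos(q[2]),-np.sin(q[2])],[np.sin(q[2]),np.cos(q[2])]]).T+q[:2]-P).ravel()
    e=P[0]+P[1]-P[2]-P[3]
    r=least_squares(f,[*P.mean(0),np.arctan2(e[1],e[0])]);print("centre",np.round(r.x[:2],1),"yaw",round(np.degrees(r.x[2]),1),"res",np.round(r.fun,1));return r.x
E
python3 - <<'E'
from h import *
s=st();p=read_camera("wrist")
print("socket blue");fit(p,[(312,42.8),(369.8,47.8),(360,135),(307.2,131)],.038,100,66)
print("socket orange");fit(p,[(150,19),(206.5,20),(212,108.5),(159,108)],.038,100,66)
Rm=R.from_euler("xyz",s["tool_rot"]).as_matrix();t=np.array(s["tool_pos"])
zt=t[2]-.032
for u in[(276,199),(322,199),(368,199)]: print(u,"in tool",np.round(Rm.T@(atz(p,u,zt)-t)*1000,1))
E
```

```text
t 13.15 pos [509.9 -83.5 289.7] rot [-180.     0.    11.1] F [-0.8  0.7 -2.1] open 46.0 grip 30.0
socket blue
corners [[658.4, -43.6], [666.2, -108.8], [568.9, -120.2], [561.1, -56.1]]
centre [613.7 -82.2] yaw 7.0 res [ 0.9  0.3  1.1 -0.1 -0.9 -0.8 -1.1  0.6]
socket orange
corners [[650.3, 140.5], [659.9, 76.5], [565.6, 61.0], [554.4, 125.1]]
centre [607.5 100.8] yaw 9.2 res [ 1.3  0.9  2.3 -0.3 -2.1 -0.8 -1.5  0.2]
(276, 199) in tool [ 39.1 -21.5  32. ]
(322, 199) in tool [39.1  0.3 32. ]
(368, 199) in tool [39.2 22.  32. ]
```

Request:
arm_command([
  {"x": 3.5, "y": 6, "z": 40, "rx": 0, "ry": 0, "rz": 4},
  {"x": 7.5, "y": 12, "z": 80, "rx": 0, "ry": 0, "rz": 4},
  {"x": 7.5, "y": 12, "z": 100, "rx": 0, "ry": 0, "rz": 4},
  {"x": 7.5, "y": 12, "z": 100, "rx": 0, "ry": 0, "rz": 4},
  {"x": 7.5, "y": 12, "z": 100, "rx": 0, "ry": 0, "rz": 4},
])

```text
time: 13.7
tool_pos: [0.52, -0.0946, 0.1904]
tool_rot: [3.141, -0.001, 0.123]
contact_force: [0.5, -0.7, -2.1]
opening: 0.0454
grip_force: 30.0
```

Run:
```python
from h import *
s=st();p=marks("wrist",["socket_blue"])
m=trace(p,"socket_blue");v,u=np.nonzero(m[0]["pixels"]);print(u.min(),u.max(),v.min(),v.max())
Rm=R.from_euler("xyz",s["tool_rot"]).as_matrix();t=np.array(s["tool_pos"]);print("cam in tool",Rm.T@(ray(p,(320,195))[0]-t),"axis",Rm.T@ray(p,(p["K"][0,2],p["K"][1,2]))[1])
cv2.imwrite("pics/c4.png",cv2.resize(p["pixels"][0:200,220:420],None,fx=3,fy=3,interpolation=0));st()
import pickle;pickle.dump(p,open("p4.pkl","wb"))
```

```text
t 13.7 pos [520.  -94.6 190.4] rot [180.  -0.   7.] F [ 0.5 -0.7 -2.1] open 45.4 grip 30.0
wrist socket_blue [([614, -83, 11], 0.77)]
136 363 27 228
cam in tool [ 0.0790371  -0.00025123 -0.09259201] axis [-2.90353355e-01  1.82690790e-04  9.56919483e-01]
t 13.85 pos [520.4 -95.  191.5] rot [179.9  -0.2   7. ] F [ 0.3 -0.1 -2.2] open 45.9 grip 30.0
```

View pics/c4.png

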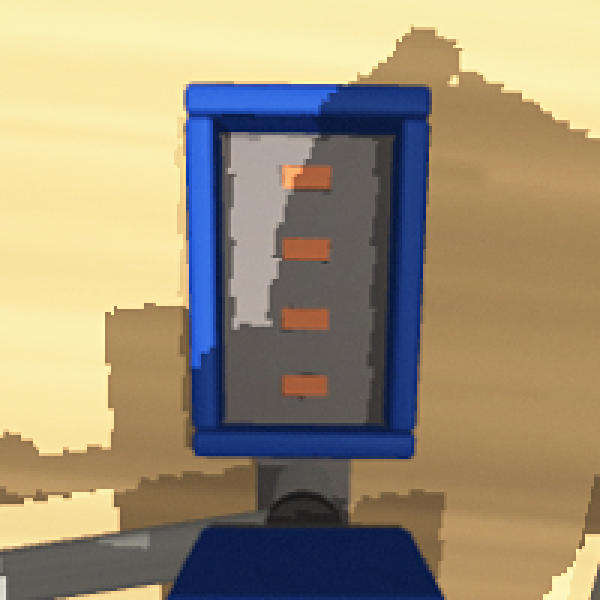

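Run:
```python
from h import *
import pickle
p=pickle.load(open("p4.pkl","rb"))
fit(p,[(220+u/3,v/3) for u,v in[(186,85),(431,87),(414,457),(193,455)]],.038,100,66)
fit(p,[(220+u/3,v/3) for u,v in[(213,116),(405,116),(391,432),(218,431)]],.038,84,50)
x,y,yaw=fit(p,[(220+u/3,v/3) for u,v in[(186,85),(431,87),(414,457),(193,455)]],.038,100,66)
mv(x,y,115,np.degrees(yaw))
```

```text
corners [[657.8, -46.1], [665.4, -110.5], [567.6, -121.5], [560.2, -56.8]]
centre [612.7 -83.7] yaw 6.4 res [ 0.9  0.8  0.8 -0.4 -0.9 -0.6 -0.8  0.3]
corners [[651.1, -53.9], [657.5, -104.7], [574.0, -113.6], [568.0, -63.4]]
centre [612.7 -83.9] yaw 6.5 res [ 0.4 -0.4 -0.3  0.7 -0.3  0.1  0.1 -0.4]
corners [[657.8, -46.1], [665.4, -110.5], [567.6, -121.5], [560.2, -56.8]]
centre [612.7 -83.7] yaw 6.4 res [ 0.9  0.8  0.8 -0.4 -0.9 -0.6 -0.8  0.3]
t 13.85 pos [520.4 -95.  191.5] rot [179.9  -0.2   7. ] F [ 0.3 -0.1 -2.2] open 45.9 grip 30.0
shift [92.7 -0.  76.8] rz 0.6 q [-0.33  0.45  1.66  0.    1.03  1.12]
```

Request:
arm_command([
  {"x": 40, "y": 0, "z": 0, "rx": 0, "ry": 0, "rz": 0.6},
  {"x": 80, "y": 0, "z": 0, "rx": 0, "ry": 0, "rz": 0.6},
  {"x": 92.5, "y": 0, "z": 0, "rx": 0, "ry": 0, "rz": 0.6},
  {"x": 92.5, "y": 0, "z": 0, "rx": 0, "ry": 0, "rz": 0.6},
  {"x": 92.5, "y": 0, "z": 20, "rx": 0, "ry": 0, "rz": 0.6},
  {"x": 92.5, "y": 0, "z": 40, "rx": 0, "ry": 0, "rz": 0.6},
  {"x": 92.5, "y": 0, "z": 53, "rx": 0, "ry": 0, "rz": 0.6},
  {"x": 92.5, "y": 0, "z": 56, "rx": 0, "ry": 0, "rz": 0.6},
  {"x": 92.5, "y": 0, "z": 59, "rx": 0, "ry": 0, "rz": 0.6},
  {"x": 92.5, "y": 0, "z": 62, "rx": 0, "ry": 0, "rz": 0.6},
  {"x": 92.5, "y": 0, "z": 65, "rx": 0, "ry": 0, "rz": 0.6},
  {"x": 92.5, "y": 0, "z": 68, "rx": 0, "ry": 0, "rz": 0.6},
  {"x": 92.5, "y": 0, "z": 68, "rx": 0, "ry": 0, "rz": 0.6},
])

```text
time: 15.15
tool_pos: [0.6117, -0.0838, 0.122]
tool_rot: [3.141, -0.001, 0.112]
contact_force: [0.2, -0.9, -1.8]
opening: 0.046
grip_force: 30.0
```

```bash
python3 -c "
from h import *
mv(612.7,-83.8,108,6.4)"
```

```text
t 15.15 pos [611.7 -83.8 122. ] rot [180.   -0.    6.4] F [ 0.2 -0.9 -1.8] open 46.0 grip 30.0
shift [ 1.   0.1 14. ] rz 0.0 q [-0.26  0.68  1.46 -0.    1.    1.2 ]
```

No contact, so the foot is inside the rim. I'll keep lowering.

Request:
arm_command([
  {"x": 0.5, "y": 0, "z": 3, "rx": 0, "ry": 0, "rz": 0},
  {"x": 0.5, "y": 0, "z": 6, "rx": 0, "ry": 0, "rz": 0},
  {"x": 0.5, "y": 0, "z": 9, "rx": 0, "ry": 0, "rz": 0},
  {"x": 0.5, "y": 0, "z": 11, "rx": 0, "ry": 0, "rz": 0},
  {"x": 0.5, "y": 0, "z": 12.5, "rx": 0, "ry": 0, "rz": 0},
  {"x": 0.5, "y": 0, "z": 13.5, "rx": 0, "ry": 0, "rz": 0},
  {"x": 0.5, "y": 0, "z": 13.5, "rx": 0, "ry": 0, "rz": 0},
])

```text
time: 15.85
tool_pos: [0.6155, -0.0836, 0.1122]
tool_rot: [3.139, -0.011, 0.112]
contact_force: [3.5, 2.4, 14.0]
opening: 0.0459
grip_force: 30.0
```

Request:
arm_command([
  {"x": 1.5, "y": 0, "z": 0, "rx": 0, "ry": 0, "rz": 0},
  {"x": 1.5, "y": 0, "z": 0, "rx": 0, "ry": 0, "rz": 0},
])

```text
time: 16.05
tool_pos: [0.6157, -0.0836, 0.1122]
tool_rot: [3.139, -0.007, 0.112]
contact_force: [-2.1, 1.8, 17.4]
opening: 0.0459
grip_force: 30.0
```

Request:
arm_command([
  {"x": -1, "y": 0, "z": 0, "rx": 0, "ry": 0, "rz": 0},
  {"x": -1, "y": 1, "z": 1, "rx": 0, "ry": 0, "rz": 0},
  {"x": 0, "y": 1, "z": 1, "rx": 0, "ry": 0, "rz": 0},
  {"x": 0, "y": -1, "z": 2, "rx": 0, "ry": 0, "rz": 0},
  {"x": 0, "y": 0, "z": 2, "rx": 0, "ry": 0, "rz": 0},
  {"x": 0, "y": 0, "z": 2, "rx": 0, "ry": 0, "rz": 0},
])

```text
time: 16.65
tool_pos: [0.6153, -0.0838, 0.1111]
tool_rot: [3.139, -0.007, 0.112]
contact_force: [-5.2, 1.7, 24.0]
opening: 0.0459
grip_force: 30.0
```

Request:
arm_command([
  {"x": 0, "y": 0, "z": -3, "rx": 0, "ry": 0, "rz": 0},
  {"x": 0, "y": 0, "z": -3, "rx": 0, "ry": 0, "rz": 0},
  {"x": 0, "y": 0, "z": -3, "rx": 0, "ry": 0, "rz": 0},
  {"x": 0, "y": 0, "z": -3, "rx": 0, "ry": 0, "rz": 0},
  {"x": 0, "y": 0, "z": -40, "rx": 0, "ry": 0, "rz": 0},
  {"x": 0, "y": 0, "z": -80, "rx": 0, "ry": 0, "rz": 0},
  {"x": -40, "y": 0, "z": -90, "rx": 0, "ry": 0, "rz": 0},
  {"x": -70, "y": 0, "z": -90, "rx": 0, "ry": 0, "rz": 0},
  {"x": -70, "y": 0, "z": -90, "rx": 0, "ry": 0, "rz": 0},
], hand=75)

```text
time: 17.55
tool_pos: [0.5407, -0.0912, 0.1962]
tool_rot: [-3.141, 0.003, 0.111]
contact_force: [0.1, -0.6, -0.0]
opening: 0.075
grip_force: 0.0
```

Run:
```python
from h import *
s=st();p=marks("wrist",["relay_blue","lever_blue_knob"])
q=marks("side",["relay_blue"])
m=trace(q,"relay_blue");v,u=np.nonzero(m[0]["pixels"]);a,b=int(u.mean()),int(v.mean());print(a,b,proj(q,(.614,-.084,.076)))
o=np.zeros((520,800,3),np.uint8)
o[:,:400]=cv2.resize(p["pixels"][0:260,220:420],None,fx=2,fy=2);o[:400,400:]=cv2.resize(q["pixels"][b-50:b+50,a-50:a+50],None,fx=4,fy=4)
cv2.imwrite("pics/c5.png",o);st()
```

```text
t 17.55 pos [540.7 -91.2 196.2] rot [-179.9    0.2    6.4] F [ 0.1 -0.6 -0. ] open 75.0 grip 0.0
wrist relay_blue [([613, -85, 14], 0.67)]
wrist lever_blue_knob [([521, 18, 118], 0.68)]
side relay_blue [([606, -82, 17], 0.7)]
321 221 [322.21331077 215.93873632]
t 17.85 pos [544.7 -91.3 195.8] rot [-180.    -0.     6.4] F [0.4 0.9 0.5] open 74.9 grip 0.0
```

View pics/c5.png

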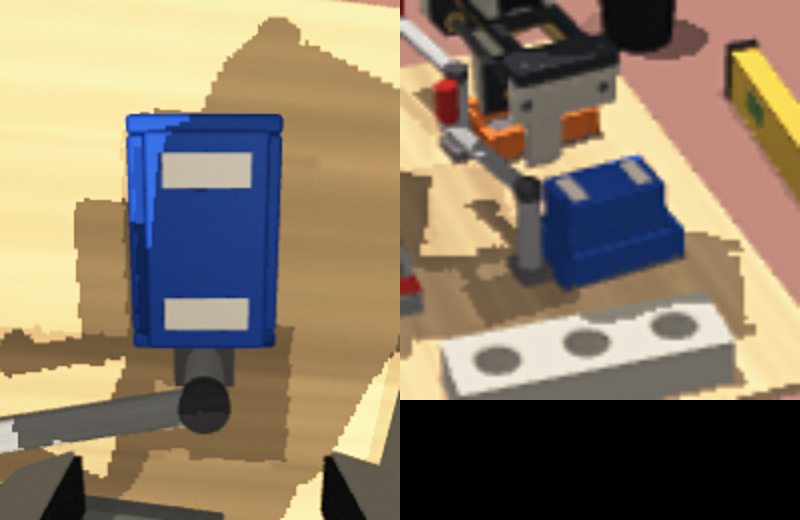

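Request:
arm_command([
  {"x": 40, "y": 0, "z": 0, "rx": 0, "ry": 0, "rz": 0},
  {"x": 90, "y": 0, "z": 0, "rx": 0, "ry": 0, "rz": 0},
  {"x": 95, "y": 0, "z": 30, "rx": 0, "ry": 0, "rz": 0},
  {"x": 95, "y": 0, "z": 45, "rx": 0, "ry": 0, "rz": 0},
  {"x": 95, "y": 0, "z": 50, "rx": 0, "ry": 0, "rz": 0},
  {"x": 95, "y": 0, "z": 53, "rx": 0, "ry": 0, "rz": 0},
  {"x": 95, "y": 0, "z": 55, "rx": 0, "ry": 0, "rz": 0},
  {"x": 95, "y": 0, "z": 56, "rx": 0, "ry": 0, "rz": 0},
  {"x": 95, "y": 0, "z": 56, "rx": 0, "ry": 0, "rz": 0},
], hand=2)

```text
time: 18.75
tool_pos: [0.6386, -0.0809, 0.1413]
tool_rot: [3.141, -0.002, 0.112]
contact_force: [0.1, 0.4, 2.1]
opening: 0.0073
grip_force: 1.2
```

Request:
arm_command([
  {"x": 0, "y": 0, "z": -10, "rx": 0, "ry": 0, "rz": 0},
  {"x": -48, "y": 0, "z": -10, "rx": 0, "ry": 0, "rz": 0},
  {"x": -48, "y": 0, "z": -4, "rx": 0, "ry": 0, "rz": 0},
  {"x": -48, "y": 0, "z": -1, "rx": 0, "ry": 0, "rz": 0},
  {"x": -48, "y": 0, "z": 0, "rx": 0, "ry": 0, "rz": 0},
  {"x": -48, "y": 0, "z": 0, "rx": 0, "ry": 0, "rz": 0},
])

```text
time: 19.35
tool_pos: [0.5917, -0.0863, 0.1413]
tool_rot: [3.141, -0.002, 0.112]
contact_force: [-2.5, -0.5, 5.4]
opening: 0.0018
grip_force: 2.8
```

```bash
cat >> h.py <<'E'
def arc(px,py,a0,a1,n,r=113):
    """rows following the lever arc (world deg a0->a1), tool x kept radial; assumes TCP at angle a0 now"""
    s=st();Rm=R.from_euler("xyz",s["tool_rot"]).as_matrix();t=np.array(s["tool_pos"])*1000
    for a in np.linspace(a0,a1,n+1)[1:]:
        w=np.array([px+r*np.cos(np.radians(a)),py+r*np.sin(np.radians(a)),t[2]])
        d=Rm.T@(w-t);print('{"x":%.0f,"y":%.0f,"z":0,"rx":0,"ry":0,"rz":%.1f},'%(d[0],d[1],np.degrees(s["tool_rot"][2])-a))
E
python3 -c "
from h import *
mv(521.5,18,215,106)"
```

```text
t 19.35 pos [591.7 -86.3 141.3] rot [ 1.799e+02 -1.000e-01  6.400e+00] F [-2.5 -0.5  5.4] open 1.8 grip 2.8
shift [ -58.  -111.4  -73.9] rz -99.6 q [-0.27  0.62  1.51 -0.    1.01  1.19]
```

Request:
arm_command([
  {"x": 0, "y": 0, "z": -40, "rx": 0, "ry": 0, "rz": -8},
  {"x": 0, "y": 0, "z": -74, "rx": 0, "ry": 0, "rz": -16},
  {"x": -58, "y": -111.5, "z": -74, "rx": 0, "ry": 0, "rz": -24.5},
  {"x": -58, "y": -111.5, "z": -74, "rx": 0, "ry": 0, "rz": -33},
  {"x": -58, "y": -111.5, "z": -74, "rx": 0, "ry": 0, "rz": -41.5},
  {"x": -58, "y": -111.5, "z": -74, "rx": 0, "ry": 0, "rz": -50},
  {"x": -58, "y": -111.5, "z": -74, "rx": 0, "ry": 0, "rz": -58.5},
  {"x": -58, "y": -111.5, "z": -74, "rx": 0, "ry": 0, "rz": -67},
  {"x": -58, "y": -111.5, "z": -74, "rx": 0, "ry": 0, "rz": -75.5},
  {"x": -58, "y": -111.5, "z": -74, "rx": 0, "ry": 0, "rz": -84},
  {"x": -58, "y": -111.5, "z": -74, "rx": 0, "ry": 0, "rz": -92},
  {"x": -58, "y": -111.5, "z": -74, "rx": 0, "ry": 0, "rz": -99.6},
  {"x": -58, "y": -111.5, "z": -24, "rx": 0, "ry": 0, "rz": -99.6},
  {"x": -58, "y": -111.5, "z": -17, "rx": 0, "ry": 0, "rz": -99.6},
  {"x": -58, "y": -111.5, "z": -17, "rx": 0, "ry": 0, "rz": -99.6},
], hand=50)

```text
time: 20.85
tool_pos: [0.5204, 0.0185, 0.1564]
tool_rot: [-3.139, -0.001, 1.85]
contact_force: [-0.1, 0.4, 0.8]
opening: 0.0504
grip_force: 0.0
```

Request:
arm_command([
  {"x": 0, "y": 0, "z": 0, "rx": 0, "ry": 0, "rz": 0},
  {"x": 0, "y": 0, "z": 0, "rx": 0, "ry": 0, "rz": 0},
  {"x": 0, "y": 0, "z": 0, "rx": 0, "ry": 0, "rz": 0},
  {"x": 0, "y": 0, "z": 0, "rx": 0, "ry": 0, "rz": 0},
], hand=22, squeeze=10)

```text
time: 21.25
tool_pos: [0.5209, 0.0183, 0.1581]
tool_rot: [3.14, 0.001, 1.85]
contact_force: [0.8, -0.5, -0.4]
opening: 0.0238
grip_force: 0.0
```

```bash
python3 -c "
from h import *
arc(552,-90.5,105.8,4.2,13)"
```

```text
t 21.25 pos [520.9  18.3 158.1] rot [179.9   0.  106. ] F [ 0.8 -0.5 -0.4] open 23.8 grip 0.0
{"x":-1,"y":16,"z":0,"rx":0,"ry":0,"rz":8.0},
{"x":-4,"y":31,"z":0,"rx":0,"ry":0,"rz":15.8},
{"x":-10,"y":45,"z":0,"rx":0,"ry":0,"rz":23.6},
{"x":-17,"y":59,"z":0,"rx":0,"ry":0,"rz":31.5},
{"x":-26,"y":71,"z":0,"rx":0,"ry":0,"rz":39.3},
{"x":-36,"y":83,"z":0,"rx":0,"ry":0,"rz":47.1},
{"x":-48,"y":92,"z":0,"rx":0,"ry":0,"rz":54.9},
{"x":-61,"y":100,"z":0,"rx":0,"ry":0,"rz":62.7},
{"x":-75,"y":106,"z":0,"rx":0,"ry":0,"rz":70.5},
{"x":-90,"y":111,"z":0,"rx":0,"ry":0,"rz":78.4},
{"x":-106,"y":113,"z":0,"rx":0,"ry":0,"rz":86.2},
{"x":-121,"y":113,"z":0,"rx":0,"ry":0,"rz":94.0},
{"x":-136,"y":111,"z":0,"rx":0,"ry":0,"rz":101.8},
```

Request:
arm_command([
  {"x": -1, "y": 16, "z": 0, "rx": 0, "ry": 0, "rz": 8.0},
  {"x": -4, "y": 31, "z": 0, "rx": 0, "ry": 0, "rz": 15.8},
  {"x": -10, "y": 45, "z": 0, "rx": 0, "ry": 0, "rz": 23.6},
  {"x": -17, "y": 59, "z": 0, "rx": 0, "ry": 0, "rz": 31.5},
  {"x": -26, "y": 71, "z": 0, "rx": 0, "ry": 0, "rz": 39.3},
  {"x": -36, "y": 83, "z": 0, "rx": 0, "ry": 0, "rz": 47.1},
  {"x": -48, "y": 92, "z": 0, "rx": 0, "ry": 0, "rz": 54.9},
  {"x": -61, "y": 100, "z": 0, "rx": 0, "ry": 0, "rz": 62.7},
  {"x": -75, "y": 106, "z": 0, "rx": 0, "ry": 0, "rz": 70.5},
  {"x": -90, "y": 111, "z": 0, "rx": 0, "ry": 0, "rz": 78.4},
  {"x": -106, "y": 113, "z": 0, "rx": 0, "ry": 0, "rz": 86.2},
  {"x": -121, "y": 113, "z": 0, "rx": 0, "ry": 0, "rz": 94.0},
  {"x": -132, "y": 112, "z": 0, "rx": 0, "ry": 0, "rz": 100},
  {"x": -132, "y": 112, "z": 0, "rx": 0, "ry": 0, "rz": 100},
])

```text
time: 22.65
tool_pos: [0.6647, -0.0789, 0.1574]
tool_rot: [3.142, -0.0, 0.102]
contact_force: [0.1, -0.4, -0.2]
opening: 0.0218
grip_force: 0.0
```

Request:
arm_command([
  {"x": 0, "y": 1, "z": 0, "rx": 0, "ry": 0, "rz": 0},
  {"x": 0, "y": 2, "z": 0, "rx": 0, "ry": 0, "rz": 0},
  {"x": 0, "y": 3, "z": 0, "rx": 0, "ry": 0, "rz": 0},
  {"x": 0, "y": 4, "z": 0, "rx": 0, "ry": 0, "rz": 0},
  {"x": 0, "y": 4, "z": 0, "rx": 0, "ry": 0, "rz": 0},
])

```text
time: 23.15
tool_pos: [0.6648, -0.0801, 0.1574]
tool_rot: [-3.139, 0.0, 0.106]
contact_force: [-0.8, 5.5, 1.4]
opening: 0.022
grip_force: 2.7
```

```bash
python3 -c "
from h import *
marks('scene',['relay_orange'])
mv(470,386,300,-10)"
```

```text
scene relay_orange [([505, 423, 3], 0.97)]
t 23.25 pos [664.8 -80.1 157.4] rot [-179.9    0.     6.1] F [-0.   5.1  1. ] open 22.3 grip 2.7
shift [-144.3 -484.4 -141.6] rz 16.1 q [-0.23  0.72  1.25  0.    1.17  1.23]
```

Request:
arm_command([
  {"x": 0, "y": -4, "z": 0, "rx": 0, "ry": 0, "rz": 0},
  {"x": 0, "y": -4, "z": 0, "rx": 0, "ry": 0, "rz": 0},
  {"x": 0, "y": -4, "z": -50, "rx": 0, "ry": 0, "rz": 0},
  {"x": 0, "y": -4, "z": -100, "rx": 0, "ry": 0, "rz": 0},
  {"x": 0, "y": -10, "z": -142, "rx": 0, "ry": 0, "rz": 0},
  {"x": -17, "y": -50, "z": -142, "rx": 0, "ry": 0, "rz": 8},
  {"x": -180, "y": -522, "z": -142, "rx": 0, "ry": 0, "rz": 16},
  {"x": -180, "y": -522, "z": -142, "rx": 0, "ry": 0, "rz": 16},
  {"x": -180, "y": -522, "z": -142, "rx": 0, "ry": 0, "rz": 16},
  {"x": -180, "y": -522, "z": -142, "rx": 0, "ry": 0, "rz": 16},
  {"x": -180, "y": -522, "z": -142, "rx": 0, "ry": 0, "rz": 16},
  {"x": -180, "y": -522, "z": -142, "rx": 0, "ry": 0, "rz": 16},
  {"x": -180, "y": -522, "z": -142, "rx": 0, "ry": 0, "rz": 16},
  {"x": -180, "y": -522, "z": -142, "rx": 0, "ry": 0, "rz": 16},
  {"x": -180, "y": -522, "z": -142, "rx": 0, "ry": 0, "rz": 16},
  {"x": -180, "y": -522, "z": -142, "rx": 0, "ry": 0, "rz": 16},
  {"x": -180, "y": -522, "z": -142, "rx": 0, "ry": 0, "rz": 16},
  {"x": -180, "y": -522, "z": -142, "rx": 0, "ry": 0, "rz": 16},
], hand=85)

```text
time: 25.05
tool_pos: [0.4307, 0.4194, 0.299]
tool_rot: [3.141, -0.001, -0.172]
contact_force: [0.8, -1.1, -0.2]
opening: 0.0854
grip_force: 0.0
```

Run:
```python
from h import *
st();p=marks("wrist",["relay_orange"])
P=rect(p,"relay_orange",.06)
save(p,"w6.png")
marks("scene",["relay_orange","relay_blue","lever_blue_knob"])
```

```text
t 25.05 pos [430.7 419.4 299. ] rot [180.   -0.   -9.8] F [ 0.8 -1.1 -0.2] open 85.4 grip 0.0
wrist relay_orange [([504, 425, -1], 0.72)]
relay_orange conf 0.98 c [508.9 422.3] size [46.2 78.5] ang 69.6 bbox 284 332 75 150
scene relay_orange [([505, 423, 2], 0.98), ([490, -225, 47], 0.69)]
scene relay_blue [([615, -84, 14], 0.71)]
scene lever_blue_knob [([662, -79, 121], 0.65), ([561, -16, 0], 0.33)]
```

View pics/w6.png

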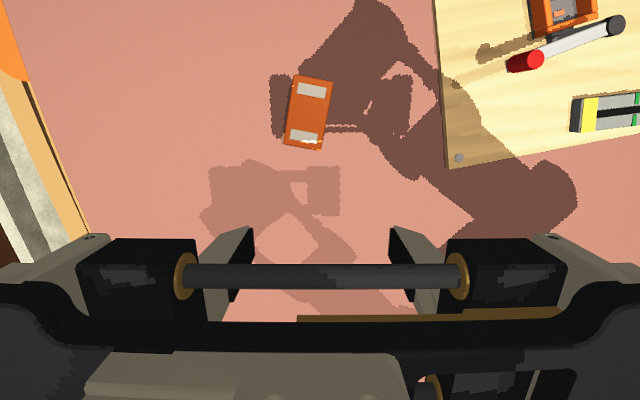

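```bash
python3 -c "
from h import *
mv(507.5,422.3,92,-20.4)"
```

```text
t 25.4 pos [432.2 417.6 299.4] rot [-180.    -0.   -10.1] F [-0.   0.2 -0.1] open 84.8 grip 0.0
shift [ 73.3 -17.8 207.4] rz 10.3 q [ 0.64  0.48  1.29 -0.    1.37  2.39]
```

Request:
arm_command([
  {"x": 35, "y": -10, "z": 30, "rx": 0, "ry": 0, "rz": 8},
  {"x": 73, "y": -18, "z": 60, "rx": 0, "ry": 0, "rz": 10.3},
  {"x": 73, "y": -18, "z": 100, "rx": 0, "ry": 0, "rz": 10.3},
  {"x": 73, "y": -18, "z": 130, "rx": 0, "ry": 0, "rz": 10.3},
  {"x": 73, "y": -18, "z": 170, "rx": 0, "ry": 0, "rz": 10.3},
  {"x": 73, "y": -18, "z": 195, "rx": 0, "ry": 0, "rz": 10.3},
  {"x": 73, "y": -18, "z": 207.5, "rx": 0, "ry": 0, "rz": 10.3},
  {"x": 73, "y": -18, "z": 207.5, "rx": 0, "ry": 0, "rz": 10.3},
])

```text
time: 26.2
tool_pos: [0.5061, 0.4228, 0.0901]
tool_rot: [3.139, 0.002, -0.355]
contact_force: [-0.8, -0.6, -0.4]
opening: 0.085
grip_force: 0.0
```

Request:
arm_command([
  {"x": 0, "y": 0, "z": 0, "rx": 0, "ry": 0, "rz": 0},
  {"x": 0, "y": 0, "z": 0, "rx": 0, "ry": 0, "rz": 0},
  {"x": 0, "y": 0, "z": 0, "rx": 0, "ry": 0, "rz": 0},
  {"x": 0, "y": 0, "z": 0, "rx": 0, "ry": 0, "rz": 0},
  {"x": 0, "y": 0, "z": 0, "rx": 0, "ry": 0, "rz": 0},
  {"x": 0, "y": 0, "z": 0, "rx": 0, "ry": 0, "rz": 0},
  {"x": 0, "y": 0, "z": 0, "rx": 0, "ry": 0, "rz": 0},
], hand=20, squeeze=30)

```text
time: 26.9
tool_pos: [0.5064, 0.4237, 0.0922]
tool_rot: [-3.141, -0.0, -0.354]
contact_force: [-1.3, -1.5, 3.7]
opening: 0.0458
grip_force: 30.0
```

```bash
python3 -c "
from h import *
mv(513,85,195,9.5)"
```

```text
t 26.9 pos [506.4 423.7  92.2] rot [-180.    -0.   -20.3] F [-1.3 -1.5  3.7] open 45.8 grip 30.0
shift [ 123.7  315.4 -102.8] rz -29.8 q [ 0.58  0.78  1.34 -0.    1.02  2.51]
```

Request:
arm_command([
  {"x": 0, "y": 0, "z": -40, "rx": 0, "ry": 0, "rz": 0},
  {"x": 0, "y": 0, "z": -90, "rx": 0, "ry": 0, "rz": 0},
  {"x": 0, "y": 0, "z": -140, "rx": 0, "ry": 0, "rz": 0},
  {"x": 12, "y": 32, "z": -180, "rx": 0, "ry": 0, "rz": -5},
  {"x": 25, "y": 64, "z": -180, "rx": 0, "ry": 0, "rz": -10},
  {"x": 40, "y": 102, "z": -180, "rx": 0, "ry": 0, "rz": -15},
  {"x": 55, "y": 140, "z": -180, "rx": 0, "ry": 0, "rz": -20},
  {"x": 70, "y": 178, "z": -180, "rx": 0, "ry": 0, "rz": -25},
  {"x": 85, "y": 216, "z": -180, "rx": 0, "ry": 0, "rz": -29.8},
  {"x": 100, "y": 255, "z": -180, "rx": 0, "ry": 0, "rz": -29.8},
  {"x": 112, "y": 285, "z": -180, "rx": 0, "ry": 0, "rz": -29.8},
  {"x": 123.5, "y": 315.5, "z": -180, "rx": 0, "ry": 0, "rz": -29.8},
  {"x": 123.5, "y": 315.5, "z": -180, "rx": 0, "ry": 0, "rz": -29.8},
  {"x": 123.5, "y": 315.5, "z": -140, "rx": 0, "ry": 0, "rz": -29.8},
  {"x": 123.5, "y": 315.5, "z": -103, "rx": 0, "ry": 0, "rz": -29.8},
  {"x": 123.5, "y": 315.5, "z": -103, "rx": 0, "ry": 0, "rz": -29.8},
  {"x": 123.5, "y": 315.5, "z": -103, "rx": 0, "ry": 0, "rz": -29.8},
  {"x": 123.5, "y": 315.5, "z": -103, "rx": 0, "ry": 0, "rz": -29.8},
])

```text
time: 28.7
tool_pos: [0.5138, 0.0854, 0.1966]
tool_rot: [3.141, -0.003, 0.166]
contact_force: [0.5, 0.3, -2.7]
opening: 0.0457
grip_force: 30.0
```

Run:
```python
from h import *
s=st();p=marks("wrist",["socket_orange","lever_orange_knob"])
o=np.zeros((600,780,3),np.uint8)
o[:,:600]=cv2.resize(p["pixels"][0:200,220:420],None,fx=3,fy=3,interpolation=0)
o[:90,600:780]=cv2.resize(p["pixels"][170:260,230:410],None,fx=1,fy=1)
cv2.imwrite("pics/c7.png",o);st()
import pickle;pickle.dump((p,s),open("p7.pkl","wb"))
```

```text
t 28.7 pos [513.8  85.4 196.6] rot [180.   -0.2   9.5] F [ 0.5  0.3 -2.7] open 45.7 grip 30.0
wrist socket_orange [([606, 95, 9], 0.93), ([610, -87, 12], 0.28)]
wrist lever_orange_knob [([522, 201, 118], 0.83)]
t 28.85 pos [513.5  85.2 196.4] rot [180.   -0.2   9.5] F [ 0.1  0.1 -2. ] open 45.9 grip 30.0
```

View pics/c7.png

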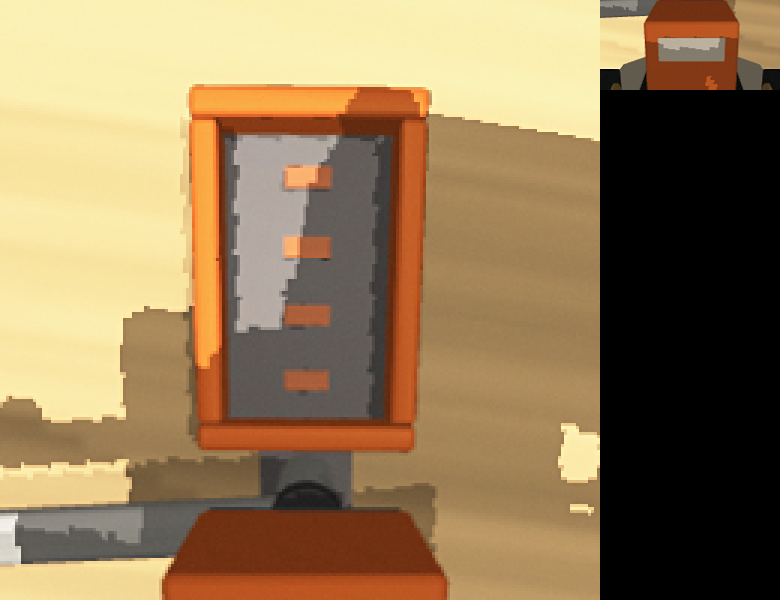

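Run:
```python
from h import *
import pickle
p,s=pickle.load(open("p7.pkl","rb"))
f=lambda L:[(220+u/3,v/3) for u,v in L]
fit(p,f([(190,88),(431,90),(414,451),(198,449)]),.038,100,66)
x,y,yaw=fit(p,f([(217,118),(402,118),(390,424),(221,423)]),.038,84,50)
Rm=R.from_euler("xyz",s["tool_rot"]).as_matrix();t=np.array(s["tool_pos"])
for u in[(163,573),(447,574)]: print("in tool",np.round(Rm.T@(atz(p,(220+u[0]/3,u[1]/3),t[2]-.032)-t)*1000,1))
mv(x,y,127,np.degrees(yaw))
```

```text
corners [[650.9, 139.8], [661.3, 75.1], [564.1, 60.0], [553.8, 124.4]]
centre [607.5  99.8] yaw 9.0 res [ 0.9  0.4  0.7 -0.1 -0.8 -0.6 -0.8  0.2]
corners [[644.6, 131.5], [653.1, 81.5], [570.8, 68.7], [562.7, 118.6]]
centre [607.8 100.1] yaw 9.0 res [ 0.7 -0.1  0.1  0.5 -0.6  0.1 -0.3 -0.4]
in tool [ 43.  -22.1  32.1]
in tool [42.9 22.3 32.1]
t 28.85 pos [513.5  85.2 196.4] rot [180.   -0.2   9.5] F [ 0.1  0.1 -2. ] open 45.9 grip 30.0
shift [95.2  0.8 69.7] rz 0.5 q [0.02 0.43 1.68 0.   1.03 1.42]
```

Request:
arm_command([
  {"x": 40, "y": 0.4, "z": 0, "rx": 0, "ry": 0, "rz": 0.5},
  {"x": 80, "y": 0.8, "z": 0, "rx": 0, "ry": 0, "rz": 0.5},
  {"x": 93.5, "y": 0.8, "z": 0, "rx": 0, "ry": 0, "rz": 0.5},
  {"x": 93.5, "y": 0.8, "z": 0, "rx": 0, "ry": 0, "rz": 0.5},
  {"x": 93.5, "y": 0.8, "z": 20, "rx": 0, "ry": 0, "rz": 0.5},
  {"x": 93.5, "y": 0.8, "z": 45, "rx": 0, "ry": 0, "rz": 0.5},
  {"x": 93.5, "y": 0.8, "z": 58, "rx": 0, "ry": 0, "rz": 0.5},
  {"x": 93.5, "y": 0.8, "z": 62, "rx": 0, "ry": 0, "rz": 0.5},
  {"x": 93.5, "y": 0.8, "z": 66, "rx": 0, "ry": 0, "rz": 0.5},
  {"x": 93.5, "y": 0.8, "z": 70, "rx": 0, "ry": 0, "rz": 0.5},
  {"x": 93.5, "y": 0.8, "z": 74, "rx": 0, "ry": 0, "rz": 0.5},
  {"x": 93.5, "y": 0.8, "z": 74, "rx": 0, "ry": 0, "rz": 0.5},
])

```text
time: 30.05
tool_pos: [0.605, 0.0996, 0.1207]
tool_rot: [3.142, 0.0, 0.157]
contact_force: [-0.1, 0.1, -1.7]
opening: 0.0461
grip_force: 30.0
```

Request:
arm_command([
  {"x": 0, "y": 0, "z": 3, "rx": 0, "ry": 0, "rz": 0},
  {"x": 0, "y": 0, "z": 6, "rx": 0, "ry": 0, "rz": 0},
  {"x": 0, "y": 0, "z": 9, "rx": 0, "ry": 0, "rz": 0},
  {"x": 0, "y": 0, "z": 9, "rx": 0, "ry": 0, "rz": 0},
])

```text
time: 30.45
tool_pos: [0.6049, 0.0996, 0.1112]
tool_rot: [-3.142, 0.001, 0.157]
contact_force: [-0.0, -0.7, -2.4]
opening: 0.0456
grip_force: 30.0
```

Request:
arm_command([
  {"x": 0, "y": 0, "z": 2, "rx": 0, "ry": 0, "rz": 0},
  {"x": 0, "y": 0, "z": 3.5, "rx": 0, "ry": 0, "rz": 0},
  {"x": 0, "y": 0, "z": 3.5, "rx": 0, "ry": 0, "rz": 0},
])

```text
time: 30.75
tool_pos: [0.6052, 0.0996, 0.1082]
tool_rot: [3.142, -0.0, 0.157]
contact_force: [-0.3, 0.3, -2.7]
opening: 0.0459
grip_force: 30.0
```

Request:
arm_command([
  {"x": 0, "y": 0, "z": 0, "rx": 0, "ry": 0, "rz": 0},
  {"x": 0, "y": 0, "z": 0, "rx": 0, "ry": 0, "rz": 0},
  {"x": 0, "y": 0, "z": 0, "rx": 0, "ry": 0, "rz": 0},
  {"x": 0, "y": 0, "z": 0, "rx": 0, "ry": 0, "rz": 0},
  {"x": 0, "y": 0, "z": -45, "rx": 0, "ry": 0, "rz": 0},
  {"x": 0, "y": 0, "z": -60, "rx": 0, "ry": 0, "rz": 0},
], hand=75)

```text
time: 31.35
tool_pos: [0.6064, 0.0996, 0.1715]
tool_rot: [3.141, -0.005, 0.157]
contact_force: [0.5, 0.6, -0.5]
opening: 0.0749
grip_force: 0.0
```

```bash
python3 -c "
from h import *
mv(631,103,145,9)"
```

```text
t 31.35 pos [606.4  99.6 171.5] rot [180.   -0.3   9. ] F [ 0.5  0.6 -0.5] open 74.9 grip 0.0
shift [24.7  0.5 26.7] rz 0.0 q [0.04 0.61 1.43 0.   1.1  1.45]
```

Request:
arm_command([
  {"x": 24, "y": 0, "z": 0, "rx": 0, "ry": 0, "rz": 0},
  {"x": 24, "y": 0, "z": 0, "rx": 0, "ry": 0, "rz": 0},
  {"x": 24, "y": 0, "z": 0, "rx": 0, "ry": 0, "rz": 0},
  {"x": 24, "y": 0, "z": 10, "rx": 0, "ry": 0, "rz": 0},
  {"x": 24, "y": 0, "z": 20, "rx": 0, "ry": 0, "rz": 0},
  {"x": 24, "y": 0, "z": 24, "rx": 0, "ry": 0, "rz": 0},
  {"x": 24, "y": 0, "z": 26, "rx": 0, "ry": 0, "rz": 0},
  {"x": 24, "y": 0, "z": 27, "rx": 0, "ry": 0, "rz": 0},
  {"x": 24, "y": 0, "z": 27, "rx": 0, "ry": 0, "rz": 0},
], hand=2)

```text
time: 32.25
tool_pos: [0.6289, 0.1033, 0.1414]
tool_rot: [3.142, -0.001, 0.157]
contact_force: [0.5, 0.1, -0.5]
opening: 0.0075
grip_force: 0.0
```

Request:
arm_command([
  {"x": 0, "y": 0, "z": -10, "rx": 0, "ry": 0, "rz": 0},
  {"x": -48, "y": 0, "z": -10, "rx": 0, "ry": 0, "rz": 0},
  {"x": -48, "y": 0, "z": -4, "rx": 0, "ry": 0, "rz": 0},
  {"x": -48, "y": 0, "z": -1, "rx": 0, "ry": 0, "rz": 0},
  {"x": -48, "y": 0, "z": 0, "rx": 0, "ry": 0, "rz": 0},
  {"x": -48, "y": 0, "z": 0, "rx": 0, "ry": 0, "rz": 0},
])

```text
time: 32.85
tool_pos: [0.5828, 0.0959, 0.1418]
tool_rot: [3.141, -0.002, 0.157]
contact_force: [-0.4, 0.8, 0.2]
opening: 0.0021
grip_force: 0.0
```

```bash
python3 -c "
from h import *
a=np.array([607.6-62*np.cos(np.radians(9))+0.5,100-62*np.sin(np.radians(9))]);k=np.array([522,201]);d=k-a
print(a,np.hypot(*d),np.degrees(np.arctan2(d[1],d[0])))
marks('wrist',['lever_orange_knob'])
mv(521.5,201,215,105)"
```

```text
[546.86332288  90.30106317] 113.45677344536959 102.6587359949066
wrist lever_orange_knob []
t 32.95 pos [582.4  95.9 141.6] rot [ 1.8e+02 -1.0e-01  9.0e+00] F [0.4 0.9 0.1] open 1.7 grip 0.0
shift [ -43.6 -113.4  -73.5] rz -96.0 q [ 0.03  0.61  1.53 -0.    1.    1.45]
```

Request:
arm_command([
  {"x": 0, "y": 0, "z": -40, "rx": 0, "ry": 0, "rz": -8},
  {"x": 0, "y": 0, "z": -74, "rx": 0, "ry": 0, "rz": -16},
  {"x": -43, "y": -113, "z": -74, "rx": 0, "ry": 0, "rz": -24.5},
  {"x": -43, "y": -113, "z": -74, "rx": 0, "ry": 0, "rz": -33},
  {"x": -43, "y": -113, "z": -74, "rx": 0, "ry": 0, "rz": -41.5},
  {"x": -43, "y": -113, "z": -74, "rx": 0, "ry": 0, "rz": -50},
  {"x": -43, "y": -113, "z": -74, "rx": 0, "ry": 0, "rz": -58.5},
  {"x": -43, "y": -113, "z": -74, "rx": 0, "ry": 0, "rz": -67},
  {"x": -43, "y": -113, "z": -74, "rx": 0, "ry": 0, "rz": -75.5},
  {"x": -43, "y": -113, "z": -74, "rx": 0, "ry": 0, "rz": -84},
  {"x": -43, "y": -113, "z": -74, "rx": 0, "ry": 0, "rz": -92},
  {"x": -43, "y": -113, "z": -74, "rx": 0, "ry": 0, "rz": -93.7},
  {"x": -43, "y": -113, "z": -24, "rx": 0, "ry": 0, "rz": -93.7},
  {"x": -43, "y": -113, "z": -17, "rx": 0, "ry": 0, "rz": -93.7},
  {"x": -43, "y": -113, "z": -17, "rx": 0, "ry": 0, "rz": -93.7},
], hand=50)

```text
time: 34.45
tool_pos: [0.5206, 0.2005, 0.1571]
tool_rot: [-3.138, 0.0, 1.791]
contact_force: [-0.2, -0.3, 0.8]
opening: 0.0497
grip_force: 0.0
```

Request:
arm_command([
  {"x": 0, "y": 0, "z": 0, "rx": 0, "ry": 0, "rz": 0},
  {"x": 0, "y": 0, "z": 0, "rx": 0, "ry": 0, "rz": 0},
  {"x": 0, "y": 0, "z": 0, "rx": 0, "ry": 0, "rz": 0},
  {"x": 0, "y": 0, "z": 0, "rx": 0, "ry": 0, "rz": 0},
], hand=22, squeeze=10)

```text
time: 34.85
tool_pos: [0.5216, 0.2008, 0.1592]
tool_rot: [3.14, 0.0, 1.792]
contact_force: [-0.2, 0.1, -0.3]
opening: 0.0242
grip_force: 0.0
```

```bash
python3 -c "
from h import *
arc(547.2,90.3,102.7,8.5,12)"
```

```text
t 34.85 pos [521.6 200.8 159.2] rot [179.9   0.  102.7] F [-0.2  0.1 -0.3] open 24.2 grip 0.0
{"x":-1,"y":16,"z":0,"rx":0,"ry":0,"rz":7.8},
{"x":-5,"y":31,"z":0,"rx":0,"ry":0,"rz":15.7},
{"x":-10,"y":46,"z":0,"rx":0,"ry":0,"rz":23.5},
{"x":-17,"y":60,"z":0,"rx":0,"ry":0,"rz":31.4},
{"x":-26,"y":72,"z":0,"rx":0,"ry":0,"rz":39.2},
{"x":-36,"y":83,"z":0,"rx":0,"ry":0,"rz":47.1},
{"x":-48,"y":93,"z":0,"rx":0,"ry":0,"rz":54.9},
{"x":-62,"y":101,"z":0,"rx":0,"ry":0,"rz":62.8},
{"x":-76,"y":107,"z":0,"rx":0,"ry":0,"rz":70.6},
{"x":-91,"y":111,"z":0,"rx":0,"ry":0,"rz":78.5},
{"x":-106,"y":113,"z":0,"rx":0,"ry":0,"rz":86.3},
{"x":-122,"y":113,"z":0,"rx":0,"ry":0,"rz":94.2},
```

Request:
arm_command([
  {"x": -1, "y": 16, "z": 0, "rx": 0, "ry": 0, "rz": 7.8},
  {"x": -5, "y": 31, "z": 0, "rx": 0, "ry": 0, "rz": 15.7},
  {"x": -10, "y": 46, "z": 0, "rx": 0, "ry": 0, "rz": 23.5},
  {"x": -17, "y": 60, "z": 0, "rx": 0, "ry": 0, "rz": 31.4},
  {"x": -26, "y": 72, "z": 0, "rx": 0, "ry": 0, "rz": 39.2},
  {"x": -36, "y": 83, "z": 0, "rx": 0, "ry": 0, "rz": 47.1},
  {"x": -48, "y": 93, "z": 0, "rx": 0, "ry": 0, "rz": 54.9},
  {"x": -62, "y": 101, "z": 0, "rx": 0, "ry": 0, "rz": 62.8},
  {"x": -76, "y": 107, "z": 0, "rx": 0, "ry": 0, "rz": 70.6},
  {"x": -91, "y": 111, "z": 0, "rx": 0, "ry": 0, "rz": 78.5},
  {"x": -106, "y": 113, "z": 0, "rx": 0, "ry": 0, "rz": 86.3},
  {"x": -122, "y": 113, "z": 0, "rx": 0, "ry": 0, "rz": 94.2},
  {"x": -122, "y": 113, "z": 0, "rx": 0, "ry": 0, "rz": 94.2},
])

```text
time: 36.15
tool_pos: [0.6586, 0.1058, 0.1586]
tool_rot: [-3.14, -0.0, 0.144]
contact_force: [0.0, 0.1, -0.4]
opening: 0.0226
grip_force: 0.1
```

Request:
arm_command([
  {"x": 0, "y": 1, "z": 0, "rx": 0, "ry": 0, "rz": 0},
  {"x": 0, "y": 2, "z": 0, "rx": 0, "ry": 0, "rz": 0},
  {"x": 0, "y": 3, "z": 0, "rx": 0, "ry": 0, "rz": 0},
  {"x": 0, "y": 4, "z": 0, "rx": 0, "ry": 0, "rz": 0},
  {"x": 0, "y": 4, "z": 0, "rx": 0, "ry": 0, "rz": 0},
])

```text
time: 36.65
tool_pos: [0.6586, 0.1057, 0.1585]
tool_rot: [-3.138, -0.001, 0.151]
contact_force: [-0.4, 11.0, 0.4]
opening: 0.0223
grip_force: 5.5
```

```bash
python3 -c "
from h import *
mv(430,-395,260,0)"
```

```text
t 36.65 pos [658.6 105.7 158.5] rot [-1.798e+02 -1.000e-01  8.700e+00] F [-0.4 11.   0.4] open 22.3 grip 5.5
shift [-301.3  460.2 -103.6] rz 8.7 q [0.04 0.72 1.26 0.   1.16 1.46]
```

Request:
arm_command([
  {"x": 0, "y": -4, "z": 0, "rx": 0, "ry": 0, "rz": 0},
  {"x": 0, "y": -4, "z": 0, "rx": 0, "ry": 0, "rz": 0},
  {"x": 0, "y": -4, "z": -50, "rx": 0, "ry": 0, "rz": 0},
  {"x": 0, "y": -4, "z": -104, "rx": 0, "ry": 0, "rz": 0},
  {"x": -10, "y": 20, "z": -104, "rx": 0, "ry": 0, "rz": 4},
  {"x": -301, "y": 460, "z": -104, "rx": 0, "ry": 0, "rz": 8.7},
  {"x": -301, "y": 460, "z": -104, "rx": 0, "ry": 0, "rz": 8.7},
  {"x": -301, "y": 460, "z": -104, "rx": 0, "ry": 0, "rz": 8.7},
  {"x": -301, "y": 460, "z": -104, "rx": 0, "ry": 0, "rz": 8.7},
  {"x": -301, "y": 460, "z": -104, "rx": 0, "ry": 0, "rz": 8.7},
  {"x": -301, "y": 460, "z": -104, "rx": 0, "ry": 0, "rz": 8.7},
  {"x": -301, "y": 460, "z": -104, "rx": 0, "ry": 0, "rz": 8.7},
  {"x": -301, "y": 460, "z": -104, "rx": 0, "ry": 0, "rz": 8.7},
  {"x": -301, "y": 460, "z": -104, "rx": 0, "ry": 0, "rz": 8.7},
  {"x": -301, "y": 460, "z": -104, "rx": 0, "ry": 0, "rz": 8.7},
  {"x": -301, "y": 460, "z": -104, "rx": 0, "ry": 0, "rz": 8.7},
  {"x": -301, "y": 460, "z": -104, "rx": 0, "ry": 0, "rz": 8.7},
  {"x": -301, "y": 460, "z": -104, "rx": 0, "ry": 0, "rz": 8.7},
], hand=70)

```text
time: 38.45
tool_pos: [0.4286, -0.3972, 0.2621]
tool_rot: [-3.141, 0.0, -0.005]
contact_force: [-0.5, -0.2, 0.3]
opening: 0.07
grip_force: 0.0
```

Run:
```python
from h import *
st();p=marks("wrist",["fuse1","fuse_block_hole0"])
save(p,"w8.png");import pickle;pickle.dump(p,open("p8.pkl","wb"))
marks("scene",["fuse1","lever_orange_knob","lever_blue_knob"]);marks("side",["fuse1"])
st()
```

```text
t 38.45 pos [ 428.6 -397.2  262.1] rot [-180.     0.    -0.3] F [-0.5 -0.2  0.3] open 70.0 grip 0.0
wrist fuse1 [([490, -450, 0], 0.85), ([543, -356, 1], 0.75)]
wrist fuse_block_hole0 [([611, -224, 48], 0.91), ([488, -222, 44], 0.89), ([549, -223, 52], 0.79)]
scene fuse1 [([490, -451, -2], 0.69), ([545, -352, -1], 0.59), ([615, -228, 45], 0.17)]
scene lever_orange_knob [([659, 109, 120], 0.78)]
scene lever_blue_knob [([664, -79, 116], 0.56)]
side fuse1 [([488, -450, -4], 0.82), ([545, -355, -2], 0.54)]
t 38.9 pos [ 429.6 -396.4  262.3] rot [ 1.8e+02 -0.0e+00 -1.0e-01] F [-0.6  0.2  0.9] open 69.9 grip 0.0
```

View pics/w8.png

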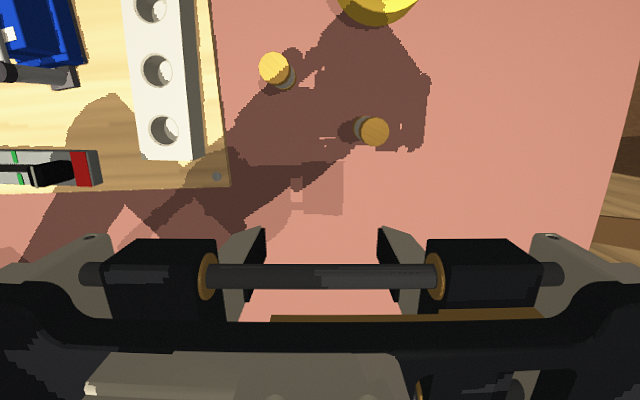

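Run:
```python
from h import *
import pickle
p=pickle.load(open("p8.pkl","rb"))
g=cv2.cvtColor(p["pixels"],cv2.COLOR_BGR2HSV)
for u,v in[(274,68),(375,131)]:
    m=cv2.inRange(g,(12,90,60),(35,255,255))[v-22:v+22,u-22:u+22];n,l,s_,c=cv2.connectedComponentsWithStats(m);k=1+np.argmax(s_[1:,4]);a=c[k]+[u-22,v-22]
    print("fuse px",a,s_[k],np.round(atz(p,a,.08)*1000,1))
for u in[(164,130),(158,70)]: print("hole",np.round(atz(p,u,.046)*1000,1))
mv(489,-450,108,0)
```

```text
fuse px [275.342827    69.34177215] [  6   5  38  39 948] [ 544.8 -355.3   80. ]
fuse px [373.79343365 130.97400821] [  5   7  32  31 731] [ 488.8 -448.4   80. ]
hole [ 489.2 -223.6   46. ]
hole [ 551.  -226.5   46. ]
t 38.9 pos [ 429.6 -396.4  262.3] rot [ 1.8e+02 -0.0e+00 -1.0e-01] F [-0.6  0.2  0.9] open 69.9 grip 0.0
shift [ 59.5  53.4 154.4] rz -0.1 q [-0.88  0.47  1.4   0.    1.27  0.7 ]
```

Request:
arm_command([
  {"x": 40, "y": 40, "z": 40, "rx": 0, "ry": 0, "rz": 0},
  {"x": 59.5, "y": 52.5, "z": 80, "rx": 0, "ry": 0, "rz": 0},
  {"x": 59.5, "y": 52.5, "z": 100, "rx": 0, "ry": 0, "rz": 0},
  {"x": 59.5, "y": 52.5, "z": 135, "rx": 0, "ry": 0, "rz": 0},
  {"x": 59.5, "y": 52.5, "z": 155, "rx": 0, "ry": 0, "rz": 0},
  {"x": 59.5, "y": 52.5, "z": 155, "rx": 0, "ry": 0, "rz": 0},
  {"x": 59.5, "y": 52.5, "z": 155, "rx": 0, "ry": 0, "rz": 0},
])

```text
time: 39.6
tool_pos: [0.4888, -0.4497, 0.1077]
tool_rot: [3.141, -0.0, -0.003]
contact_force: [0.4, -1.0, 0.6]
opening: 0.0699
grip_force: 0.0
```

Request:
arm_command([
  {"x": 0, "y": 0, "z": 0, "rx": 0, "ry": 0, "rz": 0},
  {"x": 0, "y": 0, "z": 0, "rx": 0, "ry": 0, "rz": 0},
  {"x": 0, "y": 0, "z": 0, "rx": 0, "ry": 0, "rz": 0},
  {"x": 0, "y": 0, "z": 0, "rx": 0, "ry": 0, "rz": 0},
  {"x": 0, "y": 0, "z": 0, "rx": 0, "ry": 0, "rz": 0},
  {"x": 0, "y": 0, "z": 0, "rx": 0, "ry": 0, "rz": 0},
  {"x": 0, "y": 0, "z": 0, "rx": 0, "ry": 0, "rz": 0},
  {"x": 0, "y": 0, "z": -40, "rx": 0, "ry": 0, "rz": 0},
  {"x": 0, "y": 0, "z": -70, "rx": 0, "ry": 0, "rz": 0},
], hand=10, squeeze=20)

```text
time: 40.5
tool_pos: [0.4884, -0.4494, 0.1778]
tool_rot: [-3.141, 0.001, -0.003]
contact_force: [1.1, -0.3, -0.1]
opening: 0.0275
grip_force: 20.0
```

```bash
python3 -c "
from h import *
mv(488.5,-224,180,0)"
```

```text
t 40.5 pos [ 488.4 -449.4  177.8] rot [-179.9    0.    -0.2] F [ 1.1 -0.3 -0.1] open 27.5 grip 20.0
shift [  -0.7 -225.4   -2. ] rz -0.2 q [-0.86  0.69  1.25  0.    1.2   0.72]
```

Request:
arm_command([
  {"x": 0, "y": -50, "z": 0, "rx": 0, "ry": 0, "rz": 0},
  {"x": 0, "y": -100, "z": 0, "rx": 0, "ry": 0, "rz": 0},
  {"x": 0, "y": -150, "z": 0, "rx": 0, "ry": 0, "rz": 0},
  {"x": 0, "y": -200, "z": 0, "rx": 0, "ry": 0, "rz": 0},
  {"x": 0, "y": -225.5, "z": 0, "rx": 0, "ry": 0, "rz": 0},
  {"x": 0, "y": -225.5, "z": 10, "rx": 0, "ry": 0, "rz": 0},
  {"x": 0, "y": -225.5, "z": 20, "rx": 0, "ry": 0, "rz": 0},
  {"x": 0, "y": -225.5, "z": 23, "rx": 0, "ry": 0, "rz": 0},
  {"x": 0, "y": -225.5, "z": 26, "rx": 0, "ry": 0, "rz": 0},
  {"x": 0, "y": -225.5, "z": 28, "rx": 0, "ry": 0, "rz": 0},
  {"x": 0, "y": -225.5, "z": 30, "rx": 0, "ry": 0, "rz": 0},
  {"x": 0, "y": -225.5, "z": 30, "rx": 0, "ry": 0, "rz": 0},
])

```text
time: 41.7
tool_pos: [0.4896, -0.2249, 0.1485]
tool_rot: [3.141, -0.002, -0.004]
contact_force: [-2.1, 1.7, 9.9]
opening: 0.0278
grip_force: 20.0
```

Request:
arm_command([
  {"x": 0, "y": 0, "z": -2, "rx": 0, "ry": 0, "rz": 0},
  {"x": -1, "y": -1.2, "z": -2, "rx": 0, "ry": 0, "rz": 0},
  {"x": -1, "y": -1.2, "z": 0, "rx": 0, "ry": 0, "rz": 0},
  {"x": -1, "y": -1.2, "z": 2, "rx": 0, "ry": 0, "rz": 0},
  {"x": -1, "y": -1.2, "z": 3, "rx": 0, "ry": 0, "rz": 0},
  {"x": -1, "y": -1.2, "z": 3, "rx": 0, "ry": 0, "rz": 0},
])

```text
time: 42.3
tool_pos: [0.4884, -0.2229, 0.1439]
tool_rot: [-3.141, 0.0, -0.003]
contact_force: [1.5, 0.2, -1.3]
opening: 0.0272
grip_force: 20.0
```

Request:
arm_command([
  {"x": 0, "y": 0, "z": 5, "rx": 0, "ry": 0, "rz": 0},
  {"x": 0, "y": 0, "z": 10, "rx": 0, "ry": 0, "rz": 0},
  {"x": 0, "y": 0, "z": 15, "rx": 0, "ry": 0, "rz": 0},
  {"x": 0, "y": 0, "z": 18, "rx": 0, "ry": 0, "rz": 0},
  {"x": 0, "y": 0, "z": 20, "rx": 0, "ry": 0, "rz": 0},
  {"x": 0, "y": 0, "z": 20, "rx": 0, "ry": 0, "rz": 0},
])

```text
time: 42.9
tool_pos: [0.4883, -0.2228, 0.1239]
tool_rot: [-3.141, 0.0, -0.004]
contact_force: [0.8, 0.6, -0.9]
opening: 0.0276
grip_force: 20.0
```

Request:
arm_command([
  {"x": 0, "y": 0, "z": 0, "rx": 0, "ry": 0, "rz": 0},
  {"x": 0, "y": 0, "z": 0, "rx": 0, "ry": 0, "rz": 0},
  {"x": 0, "y": 0, "z": 0, "rx": 0, "ry": 0, "rz": 0},
  {"x": 0, "y": 0, "z": 0, "rx": 0, "ry": 0, "rz": 0},
  {"x": 0, "y": 0, "z": -40, "rx": 0, "ry": 0, "rz": 0},
  {"x": 0, "y": 0, "z": -75, "rx": 0, "ry": 0, "rz": 0},
  {"x": 20, "y": 45, "z": -75, "rx": 0, "ry": 0, "rz": 0},
  {"x": 40, "y": 90, "z": -75, "rx": 0, "ry": 0, "rz": 0},
  {"x": 56.5, "y": 132, "z": -75, "rx": 0, "ry": 0, "rz": 0},
  {"x": 56.5, "y": 132, "z": -75, "rx": 0, "ry": 0, "rz": 0},
  {"x": 56.5, "y": 132, "z": -35, "rx": 0, "ry": 0, "rz": 0},
  {"x": 56.5, "y": 132, "z": 5, "rx": 0, "ry": 0, "rz": 0},
  {"x": 56.5, "y": 132, "z": 16.5, "rx": 0, "ry": 0, "rz": 0},
  {"x": 56.5, "y": 132, "z": 16.5, "rx": 0, "ry": 0, "rz": 0},
  {"x": 56.5, "y": 132, "z": 16.5, "rx": 0, "ry": 0, "rz": 0},
], hand=70)

```text
time: 44.4
tool_pos: [0.5451, -0.3553, 0.1095]
tool_rot: [3.14, -0.002, -0.003]
contact_force: [0.5, -0.5, -0.3]
opening: 0.0698
grip_force: 0.0
```

Request:
arm_command([
  {"x": 0, "y": 0, "z": 0, "rx": 0, "ry": 0, "rz": 0},
  {"x": 0, "y": 0, "z": 0, "rx": 0, "ry": 0, "rz": 0},
  {"x": 0, "y": 0, "z": 0, "rx": 0, "ry": 0, "rz": 0},
  {"x": 0, "y": 0, "z": 0, "rx": 0, "ry": 0, "rz": 0},
  {"x": 0, "y": 0, "z": 0, "rx": 0, "ry": 0, "rz": 0},
  {"x": 0, "y": 0, "z": 0, "rx": 0, "ry": 0, "rz": 0},
  {"x": 0, "y": 0, "z": 0, "rx": 0, "ry": 0, "rz": 0},
  {"x": 0, "y": 0, "z": -40, "rx": 0, "ry": 0, "rz": 0},
  {"x": 0, "y": 0, "z": -70, "rx": 0, "ry": 0, "rz": 0},
  {"x": 0, "y": 0, "z": -70, "rx": 0, "ry": 0, "rz": 0},
], hand=10, squeeze=20)

```text
time: 45.4
tool_pos: [0.546, -0.3564, 0.1826]
tool_rot: [3.136, -0.007, -0.003]
contact_force: [0.1, 0.5, -0.5]
opening: 0.0278
grip_force: 20.0
```

Run:
```python
from h import *
marks("wrist",["fuse_block_hole0"]);marks("scene",["fuse1"])
mv(550.4,-224.5,155,0)
```

```text
wrist fuse_block_hole0 [([488, -223, 46], 0.85), ([616, -224, 45], 0.75), ([553, -222, 48], 0.74)]
scene fuse1 [([548, -351, 70], 0.76), ([486, -221, 16], 0.7)]
t 45.6 pos [ 543.7 -354.6  176.2] rot [-1.799e+02  1.000e-01 -2.000e-01] F [-0.1  0.  -1.2] open 27.6 grip 20.0
shift [   6.3 -130.1   21.4] rz -0.2 q [-0.7   0.67  1.3   0.    1.17  0.88]
```

Request:
arm_command([
  {"x": 2, "y": -45, "z": 0, "rx": 0, "ry": 0, "rz": 0},
  {"x": 4, "y": -90, "z": 0, "rx": 0, "ry": 0, "rz": 0},
  {"x": 5.8, "y": -130.3, "z": 0, "rx": 0, "ry": 0, "rz": 0},
  {"x": 5.8, "y": -130.3, "z": 0, "rx": 0, "ry": 0, "rz": 0},
  {"x": 5.8, "y": -130.3, "z": 10, "rx": 0, "ry": 0, "rz": 0},
  {"x": 5.8, "y": -130.3, "z": 20, "rx": 0, "ry": 0, "rz": 0},
  {"x": 5.8, "y": -130.3, "z": 24, "rx": 0, "ry": 0, "rz": 0},
  {"x": 5.8, "y": -130.3, "z": 27, "rx": 0, "ry": 0, "rz": 0},
  {"x": 5.8, "y": -130.3, "z": 30, "rx": 0, "ry": 0, "rz": 0},
  {"x": 5.8, "y": -130.3, "z": 33, "rx": 0, "ry": 0, "rz": 0},
  {"x": 5.8, "y": -130.3, "z": 33, "rx": 0, "ry": 0, "rz": 0},
])

```text
time: 46.7
tool_pos: [0.5505, -0.225, 0.1444]
tool_rot: [-3.141, 0.0, -0.004]
contact_force: [0.6, 0.5, -2.1]
opening: 0.0275
grip_force: 20.0
```

Free entry with no contact force. I'll lower it fully.

Request:
arm_command([
  {"x": 0, "y": 0, "z": 5, "rx": 0, "ry": 0, "rz": 0},
  {"x": 0, "y": 0, "z": 10, "rx": 0, "ry": 0, "rz": 0},
  {"x": 0, "y": 0, "z": 15, "rx": 0, "ry": 0, "rz": 0},
  {"x": 0, "y": 0, "z": 18, "rx": 0, "ry": 0, "rz": 0},
  {"x": 0, "y": 0, "z": 20.5, "rx": 0, "ry": 0, "rz": 0},
  {"x": 0, "y": 0, "z": 20.5, "rx": 0, "ry": 0, "rz": 0},
])

```text
time: 47.3
tool_pos: [0.5506, -0.2248, 0.1241]
tool_rot: [-3.142, -0.0, -0.003]
contact_force: [-0.3, 0.0, -1.2]
opening: 0.0277
grip_force: 20.0
```

Request:
arm_command([
  {"x": 0, "y": 0, "z": 0, "rx": 0, "ry": 0, "rz": 0},
  {"x": 0, "y": 0, "z": 0, "rx": 0, "ry": 0, "rz": 0},
  {"x": 0, "y": 0, "z": 0, "rx": 0, "ry": 0, "rz": 0},
  {"x": 0, "y": 0, "z": 0, "rx": 0, "ry": 0, "rz": 0},
  {"x": 0, "y": 0, "z": -45, "rx": 0, "ry": 0, "rz": 0},
  {"x": 0, "y": 0, "z": -90, "rx": 0, "ry": 0, "rz": 0},
  {"x": -40, "y": 0, "z": -130, "rx": 0, "ry": 0, "rz": 0},
  {"x": -80, "y": -30, "z": -150, "rx": 0, "ry": 0, "rz": 0},
  {"x": -100, "y": -60, "z": -150, "rx": 0, "ry": 0, "rz": 0},
  {"x": -100, "y": -60, "z": -150, "rx": 0, "ry": 0, "rz": 0},
], hand=70)

```text
time: 48.3
tool_pos: [0.4478, -0.1613, 0.2754]
tool_rot: [-3.141, 0.001, -0.002]
contact_force: [1.1, -0.1, 0.2]
opening: 0.07
grip_force: 0.0
```

Run:
```python
from h import *
st();p=marks("wrist",["fuse1","switch_grip","green_line","lever_blue_knob","relay_blue"]);q=marks("scene",["fuse1","switch_grip","lever_blue_knob","lever_orange_knob","relay_blue","relay_orange","green_line","switch_base"]);r=marks("side",["fuse1","switch_grip","green_line"])
o=np.zeros((560,800,3),np.uint8);o[:300,:480]=cv2.resize(p["pixels"][0:300:],(480,300));o[300:560,:400]=cv2.resize(q["pixels"][150:280,230:430],None,fx=2,fy=2)
o[300:560,400:]=cv2.resize(r["pixels"][150:280,220:420],None,fx=2,fy=2);cv2.imwrite("pics/c9.png",o)
```

```text
t 48.3 pos [ 447.8 -161.3  275.4] rot [-1.799e+02  0.000e+00 -1.000e-01] F [ 1.1 -0.1  0.2] open 70.0 grip 0.0
wrist fuse1 [([485, -223, 12], 0.91), ([612, -227, 44], 0.71), ([552, -226, 18], 0.64)]
wrist switch_grip [([438, -85, 76], 0.72), ([614, -225, 46], 0.49)]
wrist green_line [([453, -12, 31], 0.68)]
wrist lever_blue_knob []
wrist relay_blue [([608, -86, 13], 0.94), ([617, -79, 8], 0.74), ([440, -81, 77], 0.52)]
scene fuse1 [([551, -226, 14], 0.71), ([486, -222, 13], 0.58), ([793, -82, -2], 0.58)]
scene switch_grip [([445, -82, 76], 0.49), ([551, -224, 15], 0.34), ([558, -13, 0], 0.26)]
scene lever_blue_knob [([661, -79, 119], 0.73), ([559, -14, 0], 0.48)]
scene lever_orange_knob [([658, 107, 119], 0.7), ([613, -82, 12], 0.19)]
scene relay_blue [([613, -83, 14], 0.61), ([554, -224, 13], 0.18)]
scene relay_orange [([606, 103, 18], 0.92)]
scene green_line [([449, -14, 34], 0.63)]
scene switch_base [([444, -19, 9], 0.91), ([559, -15, 1], 0.51)]
side fuse1 [([552, -218, 15], 0.79), ([486, -223, 13], 0.73)]
side switch_grip [([443, -84, 75], 0.65)]
side green_line [([450, -9, 31], 0.6)]
```

View pics/c9.png

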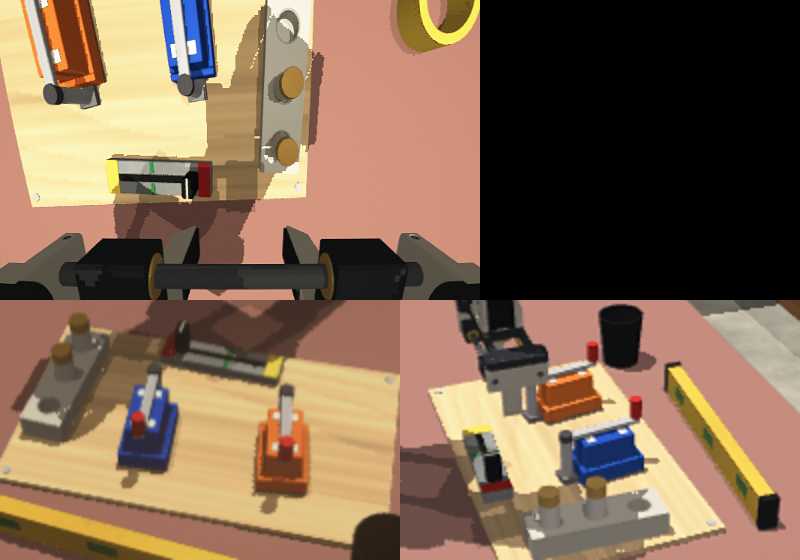

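```bash
python3 -c "
from h import *
mv(443.2,-81.2,104.5,0)"
```

```text
t 49.25 pos [ 450.8 -164.4  274.3] rot [180.   -0.   -0.2] F [-0.2  0.2  0.8] open 70.1 grip 0.0
shift [ -7.9 -83.2 169.8] rz -0.2 q [-0.51  0.28  1.67  0.    1.19  1.06]
```

Request:
arm_command([
  {"x": -4, "y": -40, "z": 40, "rx": 0, "ry": 0, "rz": 0},
  {"x": -7.5, "y": -83, "z": 70, "rx": 0, "ry": 0, "rz": 0},
  {"x": -7.5, "y": -83, "z": 90, "rx": 0, "ry": 0, "rz": 0},
  {"x": -7.5, "y": -83, "z": 130, "rx": 0, "ry": 0, "rz": 0},
  {"x": -7.5, "y": -83, "z": 160, "rx": 0, "ry": 0, "rz": 0},
  {"x": -7.5, "y": -83, "z": 169.5, "rx": 0, "ry": 0, "rz": 0},
  {"x": -7.5, "y": -83, "z": 169.5, "rx": 0, "ry": 0, "rz": 0},
  {"x": -7.5, "y": -83, "z": 169.5, "rx": 0, "ry": 0, "rz": 0},
])

```text
time: 50.05
tool_pos: [0.4444, -0.0818, 0.1057]
tool_rot: [3.141, -0.002, -0.004]
contact_force: [0.2, -0.3, 0.9]
opening: 0.0703
grip_force: 0.0
```

Request:
arm_command([
  {"x": 0, "y": 0, "z": 0, "rx": 0, "ry": 0, "rz": 0},
  {"x": 0, "y": 0, "z": 0, "rx": 0, "ry": 0, "rz": 0},
  {"x": 0, "y": 0, "z": 0, "rx": 0, "ry": 0, "rz": 0},
  {"x": 0, "y": 0, "z": 0, "rx": 0, "ry": 0, "rz": 0},
  {"x": 0, "y": 0, "z": 0, "rx": 0, "ry": 0, "rz": 0},
  {"x": 0, "y": 0, "z": 0, "rx": 0, "ry": 0, "rz": 0},
  {"x": 0, "y": 0, "z": 0, "rx": 0, "ry": 0, "rz": 0},
  {"x": 0, "y": 0, "z": 0, "rx": 0, "ry": 0, "rz": 0},
], hand=5, squeeze=8)

```text
time: 50.85
tool_pos: [0.4436, -0.0811, 0.1047]
tool_rot: [-3.141, 0.0, -0.004]
contact_force: [0.1, 3.5, 1.0]
opening: 0.0185
grip_force: 8.0
```

Request:
arm_command([
  {"x": 0.5, "y": -15, "z": 0, "rx": 0, "ry": 0, "rz": 0},
  {"x": 1, "y": -30, "z": 0, "rx": 0, "ry": 0, "rz": 0},
  {"x": 1.5, "y": -45, "z": 0, "rx": 0, "ry": 0, "rz": 0},
  {"x": 2, "y": -60, "z": 0, "rx": 0, "ry": 0, "rz": 0},
  {"x": 2, "y": -67, "z": 0, "rx": 0, "ry": 0, "rz": 0},
  {"x": 2, "y": -70, "z": 0, "rx": 0, "ry": 0, "rz": 0},
  {"x": 2, "y": -70, "z": 0, "rx": 0, "ry": 0, "rz": 0},
  {"x": 2, "y": -70, "z": 0, "rx": 0, "ry": 0, "rz": 0},
])

```text
time: 51.65
tool_pos: [0.4459, -0.0115, 0.1047]
tool_rot: [-3.141, -0.0, -0.004]
contact_force: [0.0, 2.1, 1.1]
opening: 0.0184
grip_force: 8.0
```

Request:
arm_command([
  {"x": 0, "y": 0, "z": 0, "rx": 0, "ry": 0, "rz": 0},
  {"x": 0, "y": 0, "z": 0, "rx": 0, "ry": 0, "rz": 0},
  {"x": 0, "y": 0, "z": 0, "rx": 0, "ry": 0, "rz": 0},
  {"x": 0, "y": 0, "z": 0, "rx": 0, "ry": 0, "rz": 0},
  {"x": 0, "y": 0, "z": -45, "rx": 0, "ry": 0, "rz": 0},
  {"x": 0, "y": 0, "z": -90, "rx": 0, "ry": 0, "rz": 0},
  {"x": -30, "y": 0, "z": -110, "rx": 0, "ry": 0, "rz": 0},
  {"x": -60, "y": 0, "z": -120, "rx": 0, "ry": 0, "rz": 0},
  {"x": -60, "y": 0, "z": -120, "rx": 0, "ry": 0, "rz": 0},
  {"x": -60, "y": 0, "z": -120, "rx": 0, "ry": 0, "rz": 0},
], hand=70)

```text
time: 52.65
tool_pos: [0.3861, -0.0113, 0.2251]
tool_rot: [3.141, -0.002, -0.004]
contact_force: [0.0, 0.0, 0.2]
opening: 0.07
grip_force: 0.0
```

Run:
```python
from h import *
st();p=marks("wrist",["switch_grip","green_line"])
g=proj(p,(.446,-.0115,.072));e=proj(p,(.446,-.0115,.028));a,b=g.astype(int);print(g,e,a-60,b-50)
save(p,"w10.png");cv2.imwrite("pics/c10.png",cv2.resize(p["pixels"][max(b-60,0):b+60,a-80:a+80],None,fx=5,fy=5,interpolation=0));print(max(b-60,0),a-80)
import pickle;pickle.dump(p,open("p10.pkl","wb"))
```

```text
t 52.65 pos [386.1 -11.3 225.1] rot [ 1.8e+02 -1.0e-01 -2.0e-01] F [0.  0.  0.2] open 70.0 grip 0.0
wrist switch_grip [([444, -10, 77], 0.89), ([551, -226, 48], 0.61)]
wrist green_line [([452, -12, 27], 0.82), ([489, -225, 43], 0.25)]
[321.22603011 134.02464795] [321.18388721 130.66851033] 261 84
74 241
```

View pics/c10.png

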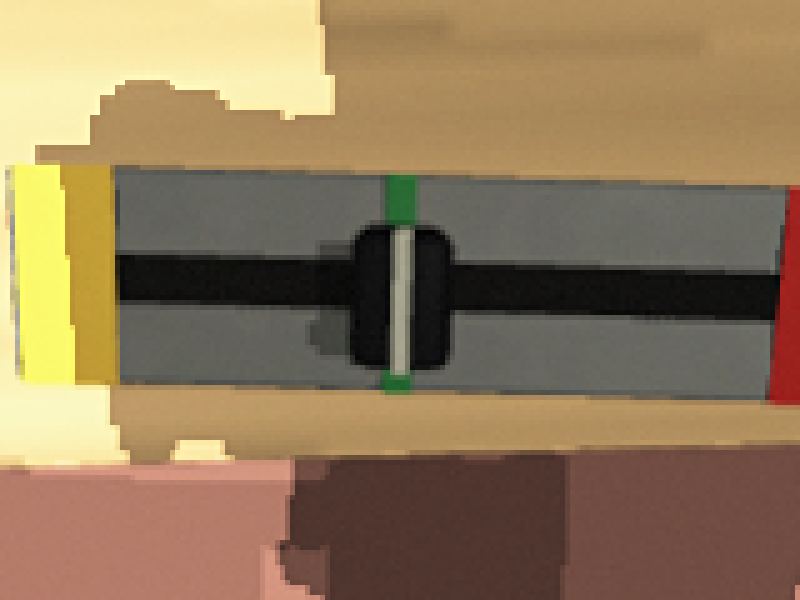

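The white line on the grip (x≈401 in the crop) lies over the green line (x≈400), so the switch is on. Earlier views showed both relays locked and both fuses standing upright. I'll hand in now.

```bash
python3 -c "
from h import *
st();print(hand_in())"
```

```text
t 52.8 pos [386.6 -11.3 224.4] rot [-180.     0.    -0.2] F [-0.2  0.3  0.2] open 70.0 grip 0.0
the job is handed in; nothing more can be done
None
```

The job is handed in at about 53 s: switch held off while fitting, both relays seated and locked, both fuses on the bench down in bores, then the switch set on the green line; the judge gave no verdict.

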